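Level the tea stand and serve the snack tin from the middle of the stack

ROBOT

A 6-joint arm with a two-finger parallel gripper is mounted at the origin on the work surface. World frame = base frame: x ahead of the robot, y to its left, z up, the work surface at z = 0. Lengths are in m, angles in degrees, forces in N, time in s.
With the tool pointing down it reaches from about 0.25 to 0.725 m from the base axis. Payload 9.7 kg.
Tool frame: the origin (TCP) lies where the fingers leave the gripper's body, on its centre line; the fingertips stand 73 mm ahead of it and the grasp point (between the pads) lies 54 mm ahead of it; y points along the fingers, x is the direction in which the jaws open and shut, and the axes are right-handed (so a half turn about y gives the same grasp; the last joint's range is limited). The gripper opens to 85 mm and grips with 20 to 120 N. Pads are 22 mm wide; open, the fingers measure 114 mm over their backs; the gripper's body (76 mm by 85 mm) begins 54 mm behind the grasp point. The pads swing forward as they close: fully open they stand 13 mm farther back than shut.
Start: joints at [-77.12, 4.979, 10.078, 95.1, 0, 90], TCP at [0.123, -0.536, 0.304] pointing down, gripper open.
Joint ranges: [-179.16, 179.16], [-48.56, 103.87], [-65.8, 70.77], [-126.05, 130.52], [-82.76, 87.17], [-180, 180]. Speed limits (degrees/s): [127.2, 127.2, 147.25, 180, 180, 180].

INTERFACE

Orientations are given as [roll, pitch, yaw] about the fixed x, y, z axes, in that order (R = Rz(yaw) Ry(pitch) Rx(roll)).
In Python, from workcell import sensors, imaging, bot, models gives the robot as it stands.
- The arm moves only by the tool arm_command, never from a script. Its argument "rows" is one flat list of numbers, 7 for each row, row after row: the shift along the tool's x, y, z in cm, then the turn, a rotation vector about the tool's x, y, z in degrees, then the gripper's target within -1 to 1 (fully open at 1, half-way at 0, shut at -1). A call has 1 to 12 rows; each row is the pose to reach, as a shift and turn from the pose commanded when the call began, along the tool's axes at that moment; what a row does not reach only later rows make up. A row lasts 1/12 s, in which the tool goes at most 41.7 mm and 7.16 degrees, less where a joint would pass 70% of its speed; a pose out of reach is approached as far as the arm can. A call with a gripper value outside its range is refused whole. The fingers move at their own pace and stop on an object; "force" is the grip in N (left out, the last holds). Time passes only in rows, so rows that repeat a pose let the fingers close. It gives the time, the measured TCP pose, the force and the opening at its end, in the units of the state.
- sensors.get_obs(): the state, without advancing time (a new reading comes with each control period).
- imaging.camera(name): name is "side" or "top" or "wrist"; returns a dict with "pixels" (384x512x3 uint8, blue, green, red), "z_map" (384x512 float32, m along the optical axis (not along the pixel's ray), 0 where there is no reading), "camera_matrix" (3x3 intrinsics, pixels), "world_from_camera" (4x4, takes a point from camera to world coordinates). Camera axes: x right, y up, looking along -z (the intrinsics and any distortion apply to the point x, -y, -z); pixel columns grow to the right and rows downward; lengths in m; the calibration is good to about 2 mm. The wrist camera is an equidistant fisheye: a pixel r from the principal point sees the ray r / f radians off the axis. A picture is of the moment at which its call begins.
- bot.job_done(): hands the job in, once; it reports no verdict.
Trained networks look in the newest picture that a camera, given by its name, has taken for a name from the list of things; names that differ only in an ending like _2 or _b are one class to them, and where a whole thing is asked for, a point or a joint stands for the part that bears it (a point fixed in the world has none). Each returns a list of dicts, best first, with "conf" (0 to 1); they miss things now and then, are a little off and sometimes report something else, mostly with a low value. They report only what shows in the picture. A call takes as long as a camera call. They do not tell look-alikes from the thing itself.
- models.search_frame(thing, camera): "extent" ([centre column, centre row, width, height] in pixels, round what is visible of it).
- models.spot_point(thing, camera): "location" ([column, row] in pixels: a listed point, or the origin of a listed thing).
The state is a dict: "time": time; "q": joint angles; "qd": joint speeds; "joint_efforts": joint torques, N m; "ee_pos": TCP position; "tcp_rot": TCP orientation; "wrist_force": force on the tool from outside, world axes, zero at the start; "torque": the same for the moment, N m; "opening": finger opening in m.
Only numpy, scipy, OpenCV 4.12 (cv2) and the standard library are available. Lean on these libraries where they do the work, as an engineer would, in place of code of your own. Each camera call takes 0.05 s, during which the arm holds its last target.

TASK

Set out for tea: while the tea stand is still empty, turn the wing screw on its foot until the deck sits level. Then set the red-lidded tin from the stack flat on the deck, put the tins that were above it squarely back on the white-lidded one in the order they were in, and stand every blue cup that is out upright on the deck too. Never tip a tin over, and leave the teapot, glass cup, spatula, silicone lid and canister where they are.

Things in the scene. Friction and masses are not known exactly. Their poses are not given: they have to be found in the camera images.
- deck_mid (a point): centre of the top face of the fixed tea stand's deck: pale wooden board 280 mm (its x) by 260 mm (its y), 14 mm thick, top 60 mm above the ledge when level; z is its upward normal. It rocks a few degrees about its x axis through its middle; the adjustable foot with the wing screw is on a dark lug at its -y end. Place and yaw vary
- deck (a joint): lean of the deck in rad: 0 = level, negative = the wing screw's end is too low. It follows the screw: lean = 0.04 * (foot - 2.6). The screw holds under the load's weight, but a push above about 15 N near an end can turn it back
- foot (a joint): turn of the wing screw in rad, 0 to 4.0, growing clockwise seen from above (this raises that end). Level at 2.6; starts between 0.3 and 1.5. Stiff (0.08 N m), stays where it is left
- foot_grip (a point): gripping point on the wing screw's axis, 170 mm from the deck's centre along its -y, 28 mm above the deck's top face. Black upright wing 60 mm long, 16 thick, from 12 to 42 mm above that face (the lug is flush with it), one end white. From above, the white end points at angle pi/2 + 2.6 - foot (ccw) from the deck's x axis: at level, at the red mark on the deck
- tin_white_mid (a point): centre of a closed flat aluminium lunch tin 120 mm (x) by 56 mm (y) by 40 mm high (z up): the bottom tin of the stack, white lid, on the ledge. Flat top and bottom, no interlock, 160 g, give or take. The ledge between the stack and the stand, on the robot's side (around 0.48 m ahead of the robot, 0.1 m to its left), is clear for putting tins aside
- tin_red_mid (a point): centre of a closed flat aluminium lunch tin 120 mm (x) by 56 mm (y) by 40 mm high (z up): the snack tin to be taken out, red lid, second from the bottom. Flat top and bottom, no interlock, 160 g, give or take
- tin_yellow_mid (a point): centre of a closed flat aluminium lunch tin 120 mm (x) by 56 mm (y) by 40 mm high (z up): yellow lid, at the start on the red tin. Flat top and bottom, no interlock, 160 g, give or take
- tin_green_mid (a point): centre of a closed flat aluminium lunch tin 120 mm (x) by 56 mm (y) by 40 mm high (z up): green lid, at the start on the yellow tin. Flat top and bottom, no interlock, 160 g, give or take
- tin_black_mid (a point): centre of a closed flat aluminium lunch tin 120 mm (x) by 56 mm (y) by 40 mm high (z up): black lid, at the start on the green tin; absent in some starts (None). Flat top and bottom, no interlock, 160 g, give or take
- cup1_mid (a point): centre (half-way up) of a handleless blue ceramic tea cup, 60 mm across, straight-sided, 58 mm high, walls 4 mm, z up; starts upright on the ledge. One to three blue cups are there, the others absent (None)
- cup2_mid (a point): centre (half-way up) of a handleless blue ceramic tea cup, 60 mm across, straight-sided, 58 mm high, walls 4 mm, z up; starts upright on the ledge. One to three blue cups are there, the others absent (None)
- cup3_mid (a point): centre (half-way up) of a handleless blue ceramic tea cup, 60 mm across, straight-sided, 58 mm high, walls 4 mm, z up; starts upright on the ledge. One to three blue cups are there, the others absent (None)
- teapot: white ceramic teapot, 125 mm body, 115 mm high; bystander. Origin at the centre of its underside
- glass_cup: clear glass cup, 68 mm across, 85 mm high, not one of the blue cups; bystander. Origin at the centre of its underside
- spatula: bamboo spatula 250 mm long lying flat; bystander
- silicone_lid: orange silicone lid, 104 mm across, 19 mm high with its knob; bystander. Origin at the centre of its underside
- canister: aluminium canister with twist cap, 80 mm across, 88 mm high; bystander. Origin at the centre of its underside
Mind the look-alikes: they are no part of the job. What is shaped like the part that bears tin_yellow_mid but orange is not meant.

How it is judged (in metres and radians):
On the way:
1. the empty deck has been levelled (angle between deck_mid's own z axis and vertical below 0.02 rad and contact force between each of tin_red, cup1, cup2, cup3 and deck below 0.2 N), for 0.3 s.
At the end, for the whole second after the job is handed in: deck leans under 0.025 rad; red tin flat on it (centre within 120, 110 mm of the deck centre in x, y), each blue cup present upright on it (within 135, 125 mm); on the white tin yellow, green and, if present, black in order, each within 15 mm and 0.17 rad of the one below; all at rest (angle between deck_mid's own z axis and vertical below 0.025 rad and x of tin_red_mid in the frame of deck_mid between -0.12 and 0.12 m and y of tin_red_mid in the frame of deck_mid between -0.11 and 0.11 m and z of tin_red_mid in the frame of deck_mid between 0.014 and 0.026 m and angle between each of tin_red_mid, tin_white_mid's own z axis and vertical below 0.06 rad and linear speed of each of tin_red, cup1, cup2, cup3, tin_yellow, tin_green, tin_black below 0.02 m/s and x of cup1_mid in the frame of deck_mid between -0.135 and 0.135 m and y of cup1_mid in the frame of deck_mid between -0.125 and 0.125 m and z of cup1_mid in the frame of deck_mid between 0.022 and 0.036 m and angle between each of cup1_mid, cup2_mid, cup3_mid's own z axis and vertical below 0.1 rad and x of cup2_mid in the frame of deck_mid between -0.135 and 0.135 m and y of cup2_mid in the frame of deck_mid between -0.125 and 0.125 m and z of cup2_mid in the frame of deck_mid between 0.022 and 0.036 m and x of cup3_mid in the frame of deck_mid between -0.135 and 0.135 m and y of cup3_mid in the frame of deck_mid between -0.125 and 0.125 m and z of cup3_mid in the frame of deck_mid between 0.022 and 0.036 m and horizontal distance between tin_yellow_mid and tin_white_mid below 0.015 m and z of tin_yellow_mid in the frame of tin_white_mid between 0.035 and 0.045 m and angle between the x axis of tin_yellow_mid and the x axis of tin_white_mid, either way round below 0.17 rad and horizontal distance between tin_green_mid and tin_yellow_mid below 0.015 m and z of tin_green_mid in the frame of tin_yellow_mid between 0.035 and 0.045 m and angle between the x axis of tin_green_mid and the x axis of tin_yellow_mid, either way round below 0.17 rad and horizontal distance between tin_black_mid and tin_green_mid below 0.015 m and z of tin_black_mid in the frame of tin_green_mid between 0.035 and 0.045 m and angle between the x axis of tin_black_mid and the x axis of tin_green_mid, either way round below 0.17 rad and height (world z) of tin_white_mid below 0.025 m); the robot touches nothing.
It fails at once if the red tin or a cup is set on the stand while its deck leans (angle between deck_mid's own z axis and vertical above 0.04 rad and contact force between any of tin_red, cup1, cup2, cup3 and deck above 0.5 N).
It fails at once if a tin is tipped over (angle between any of tin_white_mid, tin_red_mid, tin_yellow_mid, tin_green_mid, tin_black_mid's own z axis and vertical above 0.7 rad).
It fails at once if a bystander is displaced by more than 30 mm (distance of any of teapot, glass_cup, spatula, silicone_lid, canister from where it was at the start of the episode above 0.03 m).
Of cup1, cup2, cup3, tin_black only 2 to 3 are there at a start; the rules pass over those that are not, and their reading is None.
At some moment in a run one of cup1, cup2, cup3 may be knocked a few centimetres aside while the robot is not near it.
It also fails if it takes over 210 s, if anything falls off the work surface, if the arm or the gripper's body presses on something with over 40 N, if the wrist force passes 120 N, or if a joint passes its speed limit or range.

## Working session

There is one attempt and no reset: what is moved stays moved. The work goes in short steps, Python scripts to look and compute and a tool call to move; the robot and the scene stay as the last step left them, time stands still between calls to the robot, and variables do not carry over. Pictures are saved under pics/ and viewed, and the job is handed in when it is done.

Besides the shell and the picture viewer there is one more tool, called by a JSON object that holds its "fn" and its "kwargs". arm_command: Moves the arm, as the interface text tells. Its arguments: {"type":"object","properties":{"rows":{"type":"array","items":{"type":"number"}},"force":{"type":"number"}},"required":["rows"]}

```bash
ls; mkdir -p pics; python3 - <<'E'
from workcell import sensors, imaging, bot, models
import cv2
print(sensors.get_obs())
for n in ["side","top","wrist"]:
    c=imaging.camera(n); cv2.imwrite(f"pics/a_{n}.png",c["pixels"]); print(n,c["camera_matrix"].tolist(),c["world_from_camera"].round(3).tolist())
E
```

```text
pics
{'time': 0.0, 'q': array([-7.71191936e+01,  5.01024601e+00,  1.00294350e+01,  9.50967520e+01,
       -1.19474274e-03,  8.99990489e+01]), 'qd': array([ 0.08884138,  0.01607978, -0.05967641,  0.01006518, -0.08690983,
       -0.01213612]), 'joint_efforts': array([-2.12218383e-04, -5.20379877e+01,  4.64811838e+01,  1.57503696e-02,
       -8.62567276e-05, -3.02460580e-05]), 'ee_pos': array([ 0.12257207, -0.53602267,  0.30314623]), 'tcp_rot': array([-9.00011935e+01,  7.75630058e-02, -7.71182425e+01]), 'wrist_force': array([-0.77936478,  0.62864299,  0.169335  ]), 'torque': array([-0.01793274, -0.01446051,  0.02745349]), 'opening': 0.08540274507933607}
side [[366.89141827661865, 0.0, 253.03307994749335], [0.0, 366.89141827661865, 192.47337518494135], [0.0, 0.0, 1.0]] [[0.997, 0.032, -0.064, 0.462], [-0.072, 0.477, -0.876, -0.962], [0.003, 0.878, 0.478, 0.726], [0.0, 0.0, 0.0, 1.0]]
top [[351.2241942616939, 0.0, 256.6463882591334], [0.0, 351.2241942616939, 196.2949608401272], [0.0, 0.0, 1.0]] [[-0.007, 0.999, -0.038, 0.479], [-1.0, -0.006, 0.008, 0.142], [0.007, 0.038, 0.999, 1.191], [0.0, 0.0, 0.0, 1.0]]
wrist [[297.3186396354542, 0.0, 252.90886576630658], [0.0, 297.3186396354542, 190.3537572246586], [0.0, 0.0, 1.0]] [[0.222, 0.932, 0.285, 0.195], [-0.975, 0.213, 0.064, -0.521], [-0.001, -0.292, 0.956, 0.373], [0.0, 0.0, 0.0, 1.0]]
```

View pics/a_top.png

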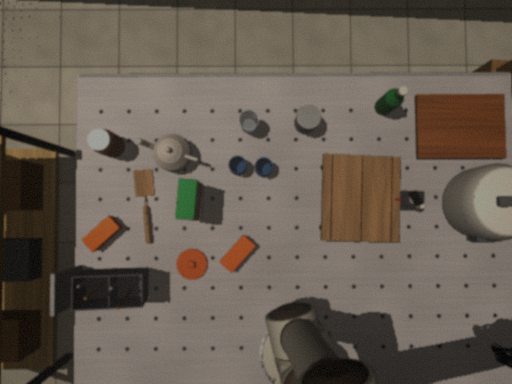

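View pics/a_side.png

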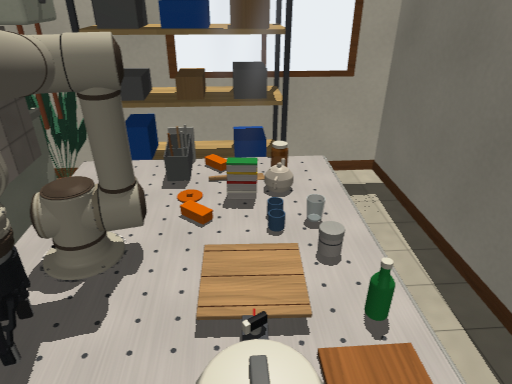

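View pics/a_wrist.png

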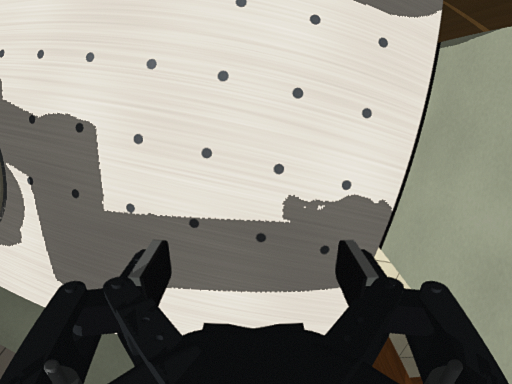

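```bash
cat > h.py <<'E'
from workcell import sensors, imaging, bot, models
import numpy as np, cv2
def cloud(c):
    K=c["camera_matrix"];T=c["world_from_camera"];z=c["z_map"]
    v,u=np.mgrid[0:z.shape[0],0:z.shape[1]]
    P=np.stack([(u-K[0,2])/K[0,0]*z,-(v-K[1,2])/K[1,1]*z,-z],-1)
    W=P@T[:3,:3].T+T[:3,3]
    W[z<=0]=np.nan
    return W
def save(c,name,crop=None,s=1):
    p=c["pixels"]
    if crop: x0,y0,x1,y1=crop; p=p[y0:y1,x0:x1]
    cv2.imwrite("pics/"+name,cv2.resize(p,None,fx=s,fy=s,interpolation=cv2.INTER_CUBIC))
def proj(c,p):
    K=c["camera_matrix"];T=np.linalg.inv(c["world_from_camera"])
    q=T[:3,:3]@np.array(p)+T[:3,3]
    return K[0,2]+K[0,0]*q[0]/-q[2],K[1,2]-K[1,1]*q[1]/-q[2]
E
python3 - <<'E'
from h import *
c=imaging.camera("top");W=cloud(c)
for t in ["foot_grip","deck_mid","tin_green_mid","tin_black_mid","tin_white_mid","tin_yellow_mid","cup1_mid","teapot","glass_cup","silicone_lid","canister","spatula"]:
    for m in models.spot_point(t,"top"): 
        u,v=m["location"];print(t,round(m["conf"],2),np.round([u,v]),W[int(v),int(u)].round(3))
hsv=cv2.cvtColor(c["pixels"],cv2.COLOR_BGR2HSV)
m=(hsv[...,0]>45)&(hsv[...,0]<75)&(hsv[...,1]>120); m[:,:120]=0;m[:,300:]=0
P=W[m];print("green n",m.sum(),np.nanpercentile(P,[2,50,98],axis=0).round(3))
top=m&(W[...,2]>np.nanmedian(P[:,2])-.008)
r=cv2.minAreaRect(W[top][:,:2].astype(np.float32));print("green rect",r)
# deck plane
d=np.zeros_like(m);d[160:235,330:395]=1
P=W[d&(W[...,2]>.03)];A=np.c_[P[:,:2],np.ones(len(P))];k=np.linalg.lstsq(A,P[:,2],rcond=None)[0]
print("deck plane",k, np.median(P[:,2]))
dk=(W[...,2]>.035)&(W[...,2]<.075);dk[:150]=0;dk[250:]=0;dk[:,:318]=0;dk[:,402:]=0
r=cv2.minAreaRect(W[dk][:,:2].astype(np.float32));print("deck rect",r)
b=(hsv[...,0]>95)&(hsv[...,0]<125)&(hsv[...,1]>100)
n,l,s,ce=cv2.connectedComponentsWithStats(b.astype(np.uint8))
for i in range(1,n):
    if s[i,4]>40: print("blue",s[i],np.nanpercentile(W[l==i],[5,50,95],axis=0).round(3).tolist())
save(c,"b_top1.png",(130,80,320,290),3.0)
save(c,"b_top2.png",(310,140,440,250),5)
c=imaging.camera("side");save(c,"b_side.png",(150,130,350,360),3)
E
```

```text
foot_grip 0.49 [418. 203.] [ 0.501 -0.374  0.082]
foot_grip 0.33 [148. 210.] [0.484 0.5   0.014]
foot_grip 0.22 [186. 198.] [0.515 0.342 0.156]
deck_mid 0.77 [359. 196.] [ 0.522 -0.193  0.061]
tin_green_mid 0.63 [189. 198.] [0.515 0.336 0.16 ]
tin_white_mid 0.57 [195. 202.] [0.503 0.318 0.161]
tin_white_mid 0.28 [188. 200.] [0.509 0.339 0.159]
tin_yellow_mid 0.64 [237. 254.] [0.339 0.199 0.04 ]
tin_yellow_mid 0.61 [103. 228.] [0.423 0.635 0.039]
tin_yellow_mid 0.5 [188. 197.] [0.521 0.336 0.159]
cup1_mid 0.68 [262. 170.] [0.617 0.115 0.006]
cup1_mid 0.57 [362. 199.] [ 0.515 -0.203  0.061]
teapot 0.95 [175. 156.] [0.652 0.392 0.097]
glass_cup 0.69 [251. 120.] [0.789 0.154 0.003]
glass_cup 0.53 [417. 201.] [ 0.504 -0.37   0.085]
silicone_lid 0.65 [191. 265.] [0.298 0.356 0.016]
canister 0.96 [304. 123.] [ 0.757 -0.018  0.086]
canister 0.56 [249. 124.] [0.774 0.158 0.007]
spatula 0.9 [147. 208.] [0.488 0.5   0.015]
spatula 0.16 [190. 198.] [0.518 0.33  0.162]
green n 649 [[0.46  0.316 0.156]
 [0.512 0.342 0.159]
 [0.565 0.366 0.163]]
green rect ((0.5129478573799133, 0.3407037556171417), (0.05085365101695061, 0.1116466149687767), 84.03963470458984)
deck plane [0.00336143 0.08404381 0.07503754] 0.059250738878309006
deck rect ((0.5155109167098999, -0.2066897600889206), (0.2671319246292114, 0.28059691190719604), 87.8331069946289)
```

```bash
sleep 0
```

```text
(no output)
```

View pics/b_top1.png

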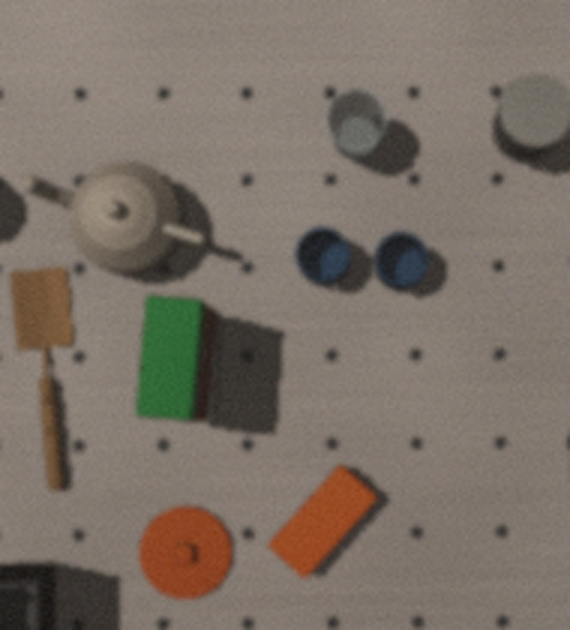

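View pics/b_top2.png

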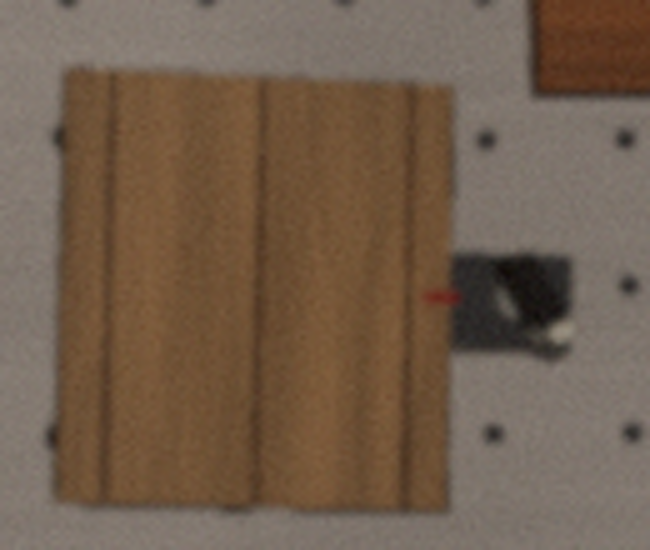

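View pics/b_side.png

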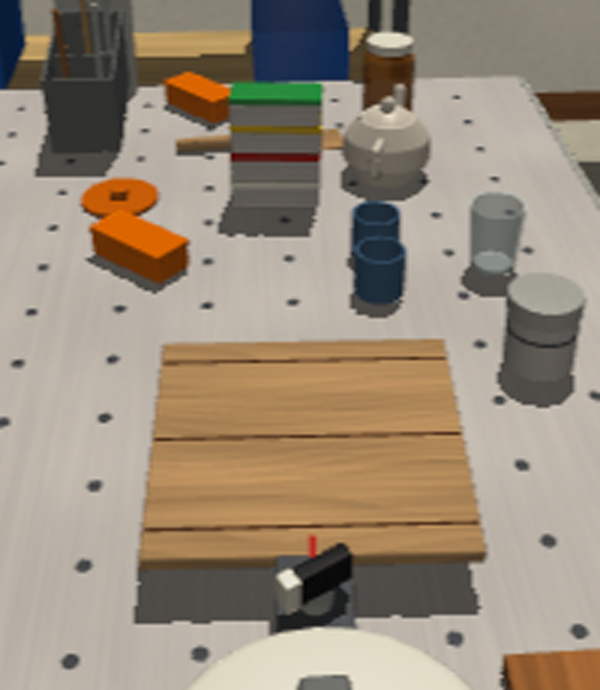

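```bash
python3 - <<'E'
from h import *
c=imaging.camera("top");W=cloud(c)
w=(W[...,2]>.062)&(W[...,2]<.13);w[:175]=0;w[230:]=0;w[:,:404]=0;w[:,432:]=0
ys,xs=np.nonzero(w)
P=W[w];print(len(P),cv2.minAreaRect(P[:,:2].astype(np.float32)),np.percentile(P,[2,50,98],axis=0).round(3).tolist())
# deck strict, per-row edges
cs=imaging.camera("side");S=cloud(cs)
for nm,V in (("top",W),("side",S)):
    pl=V[...,2]-(0.075+0.084*V[...,1]+.0034*(V[...,0]))
    d=(np.abs(pl)<.008)&(V[...,0]>.35)&(V[...,0]<.68)&(V[...,1]<-.05)&(V[...,1]>-.36)&(V[...,2]>.035)
    d=cv2.morphologyEx(d.astype(np.uint8),cv2.MORPH_OPEN,np.ones((5,5)))>0
    P=V[d];A=np.c_[P[:,:2],np.ones(len(P))];print(nm,len(P),"rect",cv2.minAreaRect(P[:,:2].astype(np.float32)),"plane",np.linalg.lstsq(A,P[:,2],rcond=None)[0].round(4))
w=(S[...,2]>.062)&(S[...,2]<.13)&(np.abs(S[...,0]-.51)<.07)&(S[...,1]<-.335)&(S[...,1]>-.42)
P=S[w];print("wing side",len(P),cv2.minAreaRect(P[:,:2].astype(np.float32)),P.mean(0), P.min(0),P.max(0))
# pot
p=(W[...,1]<-.39)&(np.abs(W[...,0]-.5)<.12)&(W[...,2]>.05)
P=W[p];print("pot top",P.min(0),P.max(0))
for z in np.arange(.05,.3,.02):
    q=P[np.abs(P[:,2]-z)<.01]
    if len(q): print(round(z,2),len(q),q[:,1].max())
p=(S[...,1]<-.39)&(np.abs(S[...,0]-.5)<.12)&(S[...,2]>.05)
P=S[p]
for z in np.arange(.05,.3,.02):
    q=P[np.abs(P[:,2]-z)<.01]
    if len(q): print('s',round(z,2),len(q),q[:,1].max())
# cups
for V,nm in((W,"t"),(S,"s")):
    m=(V[...,0]>.55)&(V[...,0]<.68)&(V[...,1]>0.01)&(V[...,1]<.16)&(V[...,2]>.045)&(V[...,2]<.07)
    n,l,s,_=cv2.connectedComponentsWithStats(m.astype(np.uint8))
    for i in range(1,n):
        if s[i,4]>20: print(nm,"cup",s[i],V[l==i].mean(0).round(3),cv2.minEnclosingCircle(V[l==i][:,:2].astype(np.float32)))
E
```

```text
164 ((0.5078319907188416, -0.37398993968963623), (0.060404930263757706, 0.024581696838140488), 25.790090560913086) [[0.482, -0.391, 0.063], [0.509, -0.373, 0.084], [0.535, -0.357, 0.091]]
top 6840 rect ((0.5150973796844482, -0.21648292243480682), (0.286123663187027, 0.28040599822998047), 87.89225006103516) plane [0.0026 0.0833 0.0752]
side 7640 rect ((0.5176829695701599, -0.20840789377689362), (0.26985618472099304, 0.2809639275074005), 87.85066223144531) plane [0.0028 0.0853 0.0748]
wing side 313 ((0.5105211734771729, -0.37757670879364014), (0.05977962911128998, 0.017942078411579132), 26.872312545776367) [ 0.51002635 -0.3806612   0.0798234 ] [ 0.4810398 -0.3981679  0.062111 ] [ 0.53884156 -0.35745401  0.08978415]
pot top [ 0.38018954 -0.63455609  0.05003915] [ 0.61730495 -0.39052419  0.20031909]
0.05 101 -0.4830324435499864
0.07 232 -0.4820003337795603
0.09 254 -0.3905241881469288
0.11 230 -0.48067869106900163
0.13 451 -0.4807853322147636
0.15 634 -0.4843162270501844
0.17 2080 -0.4942959651215879
0.19 282 -0.5303489094371654
0.21 2 -0.5640847880468864
s 0.05 7 -0.3909527445635722
s 0.07 39 -0.390020841620615
s 0.09 24 -0.39029266699714205
s 0.13 5 -0.5499500612895418
s 0.15 22 -0.5520477162662998
s 0.17 3401 -0.49978142205330417
s 0.19 659 -0.5538177224446514
t cup [255 157  18  19  80] [0.621 0.111 0.056] ((0.6209161281585693, 0.11170769482851028), 0.029918666929006577)
s cup [269 209  17  12 121] [0.625 0.109 0.052] ((0.6213263869285583, 0.11173073202371597), 0.03278345614671707)
```

```bash
cat >> h.py <<'E'
from scipy.spatial.transform import Rotation as R
def go(x,y,z,yaw):
    """row numbers for a TCP target, tool straight down (grasp point z -> add .054 yourself)"""
    o=sensors.get_obs();R0=R.from_euler('xyz',o["tcp_rot"],degrees=True);R1=R.from_euler('xyz',[-90,0,yaw],degrees=True)
    d=R0.inv().apply(np.array([x,y,z])-o["ee_pos"])*100
    r=(R0.inv()*R1).as_rotvec(degrees=True)
    print("t",round(o["time"],2),"pos",o["ee_pos"].round(4),"rot",o["tcp_rot"].round(1),"q",o["q"].round(1),"F",o["wrist_force"].round(1),"op",round(o["opening"],4))
    print("rows:",d.round(2),r.round(1), "n~",int(max(np.linalg.norm(d)/4.17,np.linalg.norm(r)/7.16))+1)
E
python3 -c "
from h import *
go(.509,-.375,.30,-64)"
```

```text
t 0.95 pos [ 0.1226 -0.5362  0.3039] rot [-90.    0.  -77.1] q [-77.1   5.   10.1  95.1   0.   90. ] F [ 0.1 -0.5  0.3] op 0.0857
rows: [-7.1   0.39 41.26] [ -0.  -13.1  -0. ] n~ 11
```

{"fn": "arm_command", "kwargs": {"rows": [-7.1,0.4,41.2,0,-13,0,1,-7.1,0.4,41.2,0,-13,0,1,-7.1,0.4,41.2,0,-13,0,1,-7.1,0.4,41.2,0,-13,0,1,-7.1,0.4,41.2,0,-13,0,1,-7.1,0.4,41.2,0,-13,0,1,-7.1,0.4,41.2,0,-13,0,1,-7.1,0.4,41.2,0,-13,0,1,-7.1,0.4,41.2,0,-13,0,1,-7.1,0.4,41.2,0,-13,0,1,-7.1,0.4,41.2,0,-13,0,1,-7.1,0.4,41.2,0,-13,0,1]}}

```text
time: 1.95
ee_pos: [0.5103, -0.3737, 0.2988]
tcp_rot: [-90.0, 0.1, -63.9]
wrist_force: [0.4, -0.4, -0.1]
opening: 0.0853
```

```bash
python3 -c "
from h import *
go(.509,-.375,.131,-64)
c=imaging.camera('wrist');save(c,'c_w.png')
c=imaging.camera('side');save(c,'c_s.png')
"
```

```text
t 1.95 pos [ 0.5103 -0.3737  0.2988] rot [-90.    0.1 -63.9] q [-36.2  16.8  23.2  96.4   0.  117.7] F [ 0.4 -0.4 -0.1] op 0.0853
rows: [ 0.08 16.78 -0.16] [ 0.   0.1 -0.1] n~ 5
```

View pics/c_w.png

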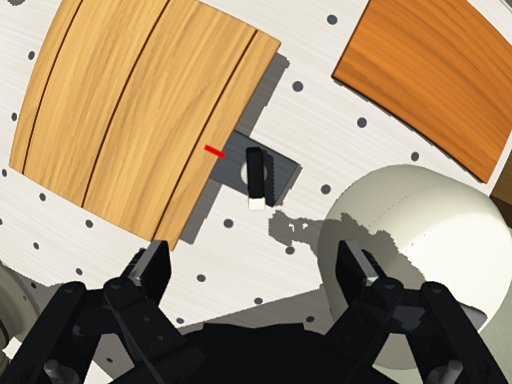

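View pics/c_s.png

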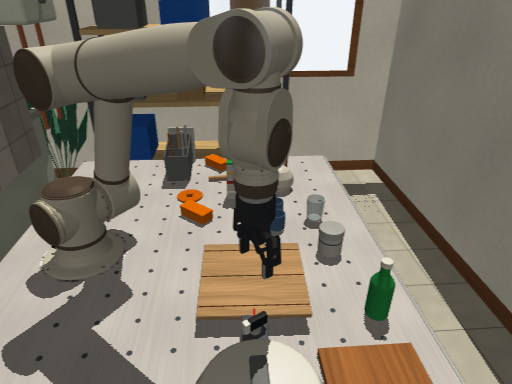

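{"fn": "arm_command", "kwargs": {"rows": [0,0,0,0,-85,0,1,0,0,0,0,-85,0,1,0,0,0,0,-85,0,1,0,0,0,0,-85,0,1,0,0,0,0,-85,0,1,0,0,0,0,-85,0,1,0,0,0,0,-85,0,1,0,0,0,0,-85,0,1,0,0,0,0,-85,0,1,0,0,0,0,-85,0,1,0,0,0,0,-85,0,1,0,0,0,0,-85,0,1]}}

```text
time: 3.05
ee_pos: [0.5068, -0.3762, 0.3006]
tcp_rot: [-90.0, -0.0, 21.1]
wrist_force: [0.1, -0.2, 0.6]
opening: 0.0851
```

{"fn": "arm_command", "kwargs": {"rows": [0,0,0,0,-85,0,0.2,0,0,0,0,-85,0,0.2,0,0,0,0,-85,0,0.2,0,0,0,0,-85,0,0.2,0,0,0,0,-85,0,0.2,0,0,0,0,-85,0,0.2,0,0,0,0,-85,0,0.2,0,0,0,0,-85,0,0.2,0,0,0,0,-85,0,0.2,0,0,0,0,-85,0,0.2,0,0,0,0,-85,0,0.2,0,0,0,0,-85,0,0.2]}}

```text
time: 4.05
ee_pos: [0.5068, -0.3762, 0.3006]
tcp_rot: [-90.0, 0.0, 106.1]
wrist_force: [-0.2, 0.3, -1.1]
opening: 0.0513
```

```bash
python3 -c "
from h import *
go(.510,-.376,.130,116)
c=imaging.camera('wrist');save(c,'d_w.png')
"
```

```text
t 4.05 pos [ 0.5068 -0.3762  0.3006] rot [-90.    0.  106.1] q [-36.6  16.5  23.   96.4  -0.  -52.7] F [-0.2  0.3 -1.1] op 0.0513
rows: [-0.06 17.06 -0.3 ] [ 0.  -9.9 -0. ] n~ 5
```

View pics/d_w.png

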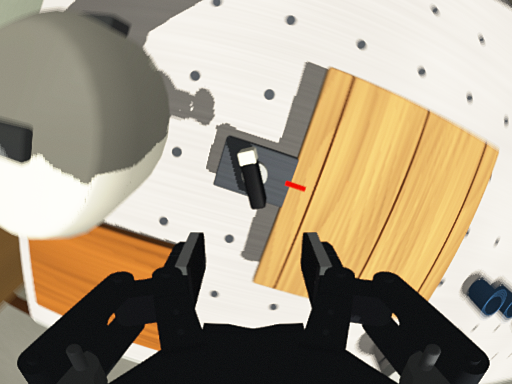

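{"fn": "arm_command", "kwargs": {"rows": [-0.1,4,-0.3,0,-7,0,0.2,-0.1,8,-0.3,0,-10,0,0.2,-0.1,12,-0.3,0,-10,0,0.2,-0.1,15,-0.3,0,-10,0,0.2,-0.1,17,-0.3,0,-10,0,0.2,-0.1,17,-0.3,0,-10,0,0.2,-0.1,17,-0.3,0,-10,0,0.2]}}

```text
time: 4.68
ee_pos: [0.5104, -0.3757, 0.1299]
tcp_rot: [-90.0, -0.1, 115.7]
wrist_force: [0.2, -0.8, 0.2]
opening: 0.051
```

```bash
python3 -c "
from h import *
go(.510,-.376,.130,116)
c=imaging.camera('wrist');save(c,'e_w.png')
c=imaging.camera('side');save(c,'e_s.png',(200,230,330,360),4)
"
```

```text
t 4.68 pos [ 0.5104 -0.3757  0.1299] rot [-9.000e+01 -1.000e-01  1.157e+02] q [-36.4  16.6   4.2  77.7  -0.  -62.1] F [ 0.2 -0.8  0.2] op 0.051
rows: [-0.01 -0.01  0.05] [-0.  -0.3  0.1] n~ 1
```

View pics/e_w.png

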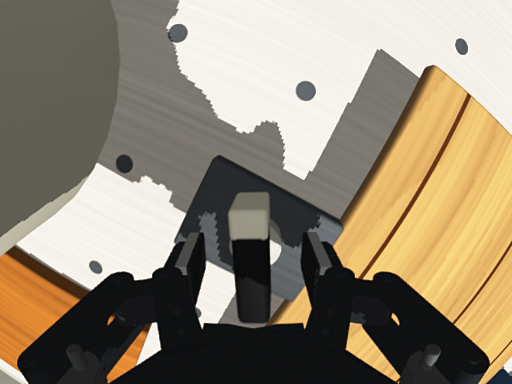

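View pics/e_s.png

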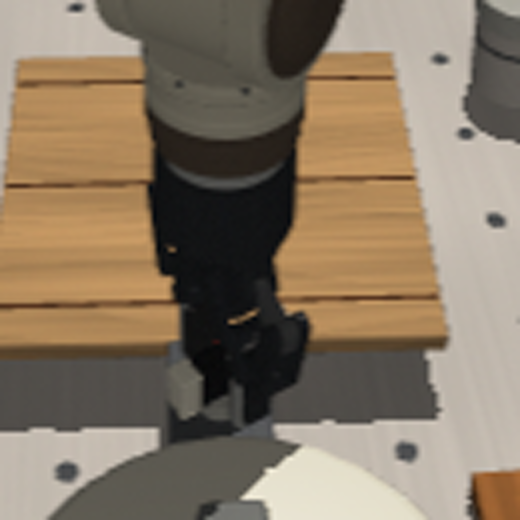

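Wing centred between the pads (wrist picture, white end at 250,215). Close and check.

{"fn": "arm_command", "kwargs": {"rows": [0,0,0,0,0,0,-1,0,0,0,0,0,0,-1,0,0,0,0,0,0,-1,0,0,0,0,0,0,-1,0,0,0,0,0,0,-1,0,0,0,0,0,0,-1,0,0,0,0,0,0,-1,0,0,0,0,0,0,-1], "force": 40}}

```text
time: 5.45
ee_pos: [0.5117, -0.3749, 0.1317]
tcp_rot: [-90.1, 0.0, 115.9]
wrist_force: [-3.9, 4.2, 9.5]
opening: 0.0164
```

{"fn": "arm_command", "kwargs": {"rows": [0,-0.1,0,0,7,0,-1,0,-0.2,0,0,14,0,-1,0,-0.25,0,0,21,0,-1,0,-0.3,0,0,28,0,-1,0,-0.4,0,0,35,0,-1,0,-0.5,0,0,42,0,-1,0,-0.6,0,0,49,0,-1,0,-0.65,0,0,56,0,-1,0,-0.7,0,0,63,0,-1,0,-0.8,0,0,70,0,-1,0,-0.9,0,0,77,0,-1,0,-1.0,0,0,84,0,-1]}}

```text
time: 6.45
ee_pos: [0.5111, -0.3767, 0.1417]
tcp_rot: [-90.2, 0.1, 31.5]
wrist_force: [-5.4, -6.9, 4.2]
opening: 0.0152
```

```bash
cat >> h.py <<'E'
def plane(cam="side"):
    c=imaging.camera(cam);S=cloud(c)
    d=(S[...,2]>.03)&(S[...,2]<.085)&(S[...,0]>.4)&(S[...,0]<.63)&(S[...,1]<-.09)&(S[...,1]>-.32)
    P=S[d];k=None
    for _ in range(5):
        A=np.c_[P[:,:2],np.ones(len(P))];k=np.linalg.lstsq(A,P[:,2],rcond=None)[0]
        r=np.abs(A@k-P[:,2]);P=P[r<max(.004,np.median(r)*2.5)]
    print(cam,"deck slope",k.round(4),len(P));return c,S
E
python3 -c "
from h import *
go(.510,-.374,.144,-4)
c,S=plane();save(c,'f_s.png',(190,220,330,360),4);plane('top')
"
```

```text
t 6.45 pos [ 0.5111 -0.3767  0.1417] rot [-90.2   0.1  31.5] q [-36.3  16.3   5.2  78.7  -0.2  22.2] F [-5.4 -6.9  4.2] op 0.0152
rows: [ 0.05 -0.23  0.29] [ 0.2 35.5 -0. ] n~ 5
side deck slope [0.001  0.0237 0.0633] 2827
top deck slope [0.0006 0.0231 0.0641] 4692
```

View pics/f_s.png

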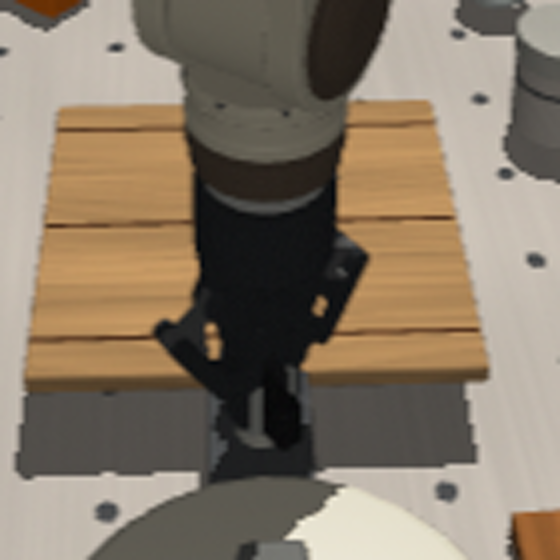

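{"fn": "arm_command", "kwargs": {"rows": [0,-0.1,0.1,0,7,0,-1,0,-0.2,0.1,0,14,0,-1,0,-0.25,0.1,0,21,0,-1,0,-0.3,0.2,0,28,0,-1,0,-0.35,0.2,0,35,0,-1,0,-0.35,0.2,0,35,0,-1,0,-0.35,0.2,0,35,0,-1]}}

```text
time: 7.13
ee_pos: [0.5097, -0.3761, 0.146]
tcp_rot: [-90.4, -0.0, -3.3]
wrist_force: [-9.2, -10.0, 9.9]
opening: 0.0155
```

```bash
python3 -c "
from h import *
go(.510,-.374,.144,-4)
c,S=plane();plane('top')
"
```

```text
t 7.13 pos [ 0.5097 -0.3761  0.146 ] rot [-90.4  -0.   -3.3] q [-36.3  16.    5.2  79.   -0.3  57. ] F [ -9.2 -10.    9.9] op 0.0155
rows: [0.02 0.2  0.21] [0.4 0.7 0. ] n~ 1
side deck slope [-0.0001 -0.0014  0.0587] 2563
top deck slope [-0.0004 -0.0011  0.0596] 4728
```

Level. Open, rise, and re-measure.

{"fn": "arm_command", "kwargs": {"rows": [0,0,0,0,0,0,0,0,0,0,0,0,0,0.3,0,0,0,0,0,0,0.3,0,0,0,0,0,0,0.3,0,0,0,0,0,0,0.3,0,-2,0,0,0,0,0.3,0,-5,0,0,0,0,0.3,0,-8,0,0,0,0,0.3,0,-12,0,0,0,0,0.3,0,-15,0,0,0,0,0.3,0,-17,0,0,0,0,1]}}

```text
time: 8.15
ee_pos: [0.5107, -0.3734, 0.3172]
tcp_rot: [-90.1, -0.2, -3.1]
wrist_force: [1.1, -0.7, -0.4]
opening: 0.0662
```

```bash
python3 -c "
from h import *
go(.40,-.05,.35,84)
c,S=plane();save(c,'g_s.png',(150,130,350,360),3)
c,W=plane('top');save(c,'g_t.png')
"
```

```text
t 8.15 pos [ 0.5107 -0.3734  0.3172] rot [-90.1  -0.2  -3.1] q [-36.2  17.1  25.6  98.3   0.   56.9] F [ 1.1 -0.7 -0.4] op 0.0662
rows: [-12.79  -3.38  31.69] [  0.2 -87.1   0.1] n~ 13
side deck slope [ 0.     -0.001   0.0587] 4858
top deck slope [-0.0004 -0.0009  0.0597] 4718
```

View pics/g_s.png

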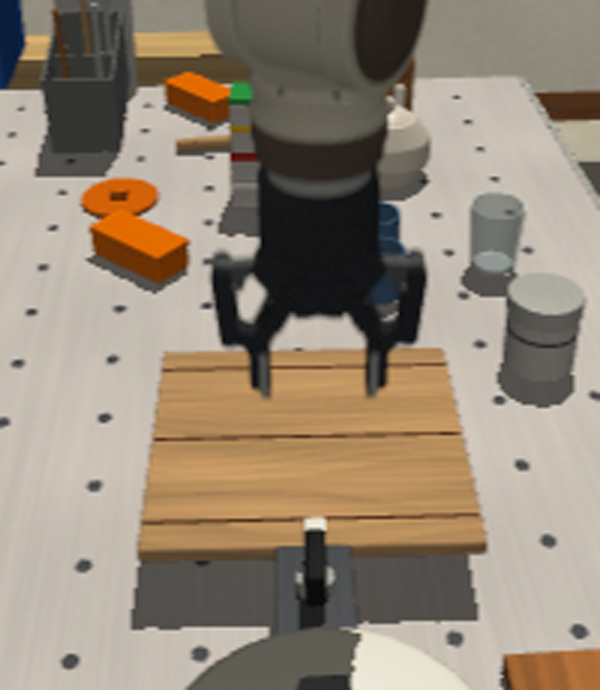

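```bash
python3 -c "
from h import *
for n in('side','top'):
    c=imaging.camera(n);W=cloud(c);hsv=cv2.cvtColor(c['pixels'],cv2.COLOR_BGR2HSV)
    m=(hsv[...,0]>40)&(hsv[...,0]<80)&(hsv[...,1]>110)&(W[...,2]>.152)&(W[...,2]<.17)&(W[...,1]>.2)
    P=W[m];print(n,len(P),P.mean(0).round(4),cv2.minAreaRect(P[:,:2].astype(np.float32)))
go(.513,.341,.317,84)
"
```

```text
side 50 [0.3244 0.4562 0.1578] ((-0.07410892844200134, 0.8026862144470215), (0.0971381664276123, 1.4657052755355835), 51.418983459472656)
top 671 [0.5127 0.341  0.1592] ((0.5129351019859314, 0.3407171964645386), (0.05199647694826126, 0.11239486932754517), 84.93917846679688)
t 8.35 pos [ 0.5108 -0.3736  0.3132] rot [-90.   -0.   -3.1] q [-36.2  17.2  25.2  98.    0.   56.9] F [ 0.5 -1.3 -1.5] op 0.0855
rows: [-3.65 -0.39 71.36] [  0.  -87.1   0. ] n~ 18
```

{"fn": "arm_command", "kwargs": {"rows": [-0.3,-0.4,4,0,-7,0,1,-0.6,-0.4,8,0,-14,0,1,-0.8,-0.4,12,0,-21,0,1,-1,-0.4,16,0,-28,0,1,-1.2,-0.4,20,0,-35,0,1,-1.4,-0.4,24,0,-42,0,1,-1.6,-0.4,28,0,-49,0,1,-1.8,-0.4,32,0,-56,0,1,-2,-0.4,36,0,-63,0,1,-2.2,-0.4,40,0,-70,0,1,-2.5,-0.4,44,0,-77,0,1,-2.8,-0.4,48,0,-84,0,1]}}

```text
time: 9.35
ee_pos: [0.5078, 0.1092, 0.3155]
tcp_rot: [-89.9, 0.0, 81.2]
wrist_force: [1.1, 0.7, -1.0]
opening: 0.0856
```

```bash
python3 -c "
from h import *
go(.513,.341,.30,84.5)
"
```

```text
t 9.35 pos [0.5078 0.1092 0.3155] rot [-89.9   0.   81.2] q [12.1  1.2  7.4 96.4  0.  20.9] F [ 1.1  0.7 -1. ] op 0.0856
rows: [22.99  1.54  3.02] [-0.1 -3.3 -0. ] n~ 6
```

{"fn": "arm_command", "kwargs": {"rows": [23,1.5,3,0,-3.3,0,1,23,1.5,3,0,-3.3,0,1,23,1.5,3,0,-3.3,0,1,23,1.5,3,0,-3.3,0,1,23,1.5,3,0,-3.3,0,1,23,1.5,3,0,-3.3,0,1,23,1.5,3,0,-3.3,0,1,23,1.5,3,0,-3.3,0,1]}}

```text
time: 10.02
ee_pos: [0.5148, 0.3403, 0.2996]
tcp_rot: [-89.8, 0.2, 84.3]
wrist_force: [1.3, 0.1, -0.8]
opening: 0.0854
```

```bash
python3 -c "
from h import *
go(.513,.341,.196,84.5)
c=imaging.camera('wrist');save(c,'h_w.png')
c=imaging.camera('side');save(c,'h_s.png',(190,130,320,240),5)
"
```

```text
t 10.02 pos [0.5148 0.3403 0.2996] rot [-89.8   0.2  84.3] q [33.5 14.7 20.6 96.2 -0.  39.1] F [ 1.3  0.1 -0.8] op 0.0854
rows: [ 0.08 10.36  0.15] [-0.2 -0.2 -0.2] n~ 3
```

View pics/h_w.png

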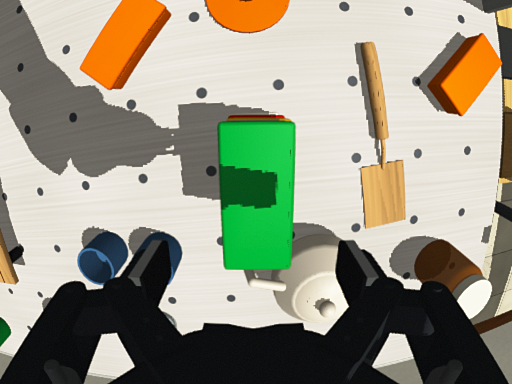

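View pics/h_s.png

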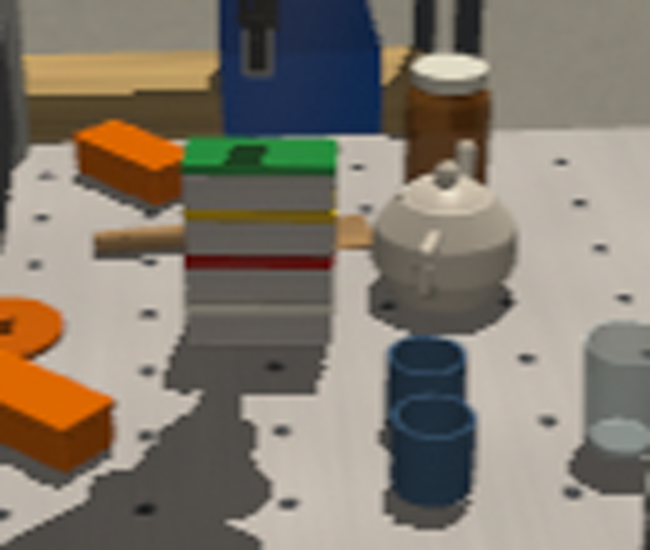

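{"fn": "arm_command", "kwargs": {"rows": [0.1,4,0.1,0,0,0,1,0.1,8,0.1,0,0,0,1,0.1,10.8,0.1,0,0,0,1,0.1,10.8,0.1,0,0,0,1,0.1,10.8,0.1,0,0,0,0.3,0.1,10.8,0.1,0,0,0,-0.2,0.1,10.8,0.1,0,0,0,-0.3,0.1,10.8,0.1,0,0,0,-0.4,0.1,10.8,0.1,0,0,0,-0.4,0.1,10.8,0.1,0,0,0,-0.4], "force": 40}}

```text
time: 10.95
ee_pos: [0.5156, 0.3406, 0.1977]
tcp_rot: [-90.2, -0.2, 84.2]
wrist_force: [0.6, -0.2, 7.8]
opening: 0.0555
```

```bash
python3 -c "
from h import *
go(.513,.341,.35,84.5)
c=imaging.camera('side');save(c,'i_s.png',(190,130,320,240),5)
"
```

```text
t 10.95 pos [0.5156 0.3406 0.1977] rot [-90.2  -0.2  84.2] q [33.5 13.3  7.7 84.1 -0.  39.3] F [ 0.6 -0.2  7.8] op 0.0555
rows: [  0.06 -15.23   0.2 ] [ 0.2 -0.3  0.2] n~ 4
```

View pics/i_s.png

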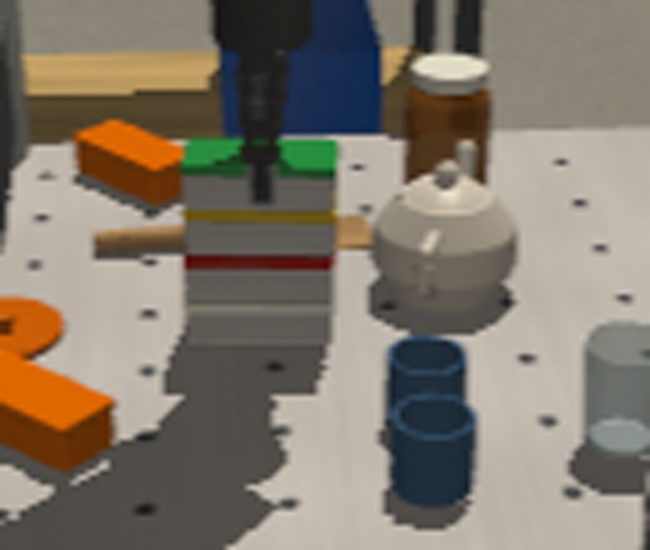

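{"fn": "arm_command", "kwargs": {"rows": [0,-2,0,0,0,0,-0.4,0,-5,0,0,0,0,-0.4,0,-8,0,0,0,0,-0.4,0,-10,0,0,0,0,-0.4,0,-10,0,0,0,0,-0.4]}}

```text
time: 11.42
ee_pos: [0.5154, 0.3406, 0.301]
tcp_rot: [-90.4, -0.3, 84.2]
wrist_force: [0.6, 0.8, -1.8]
opening: 0.0557
```

```bash
python3 -c "
from h import *
go(.48,.02,.29,85)
c=imaging.camera('side');save(c,'j_s.png',(190,90,320,240),4)
"
```

```text
t 11.42 pos [0.5154 0.3406 0.301 ] rot [-90.4  -0.3  84.2] q [33.5 14.1 20.2 95.5 -0.  39.3] F [ 0.6  0.8 -1.8] op 0.0557
rows: [-32.26   0.93   0.28] [ 0.4 -0.8  0.3] n~ 8
```

View pics/j_s.png

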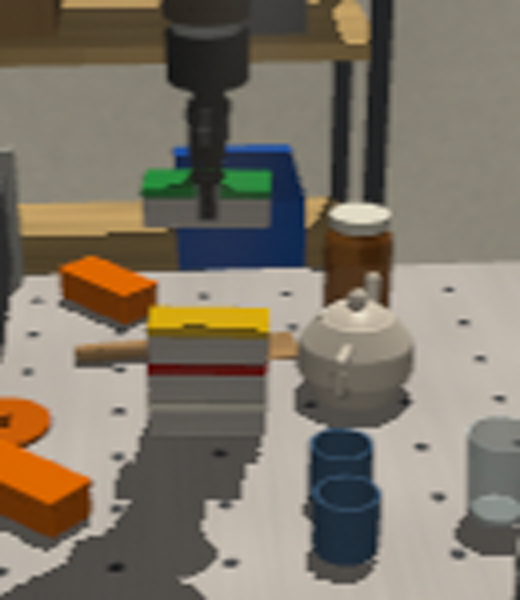

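{"fn": "arm_command", "kwargs": {"rows": [-32.3,1,0.3,0.3,-0.8,0.3,-0.4,-32.3,1,0.3,0.3,-0.8,0.3,-0.4,-32.3,1,0.3,0.3,-0.8,0.3,-0.4,-32.3,1,0.3,0.3,-0.8,0.3,-0.4,-32.3,1,0.3,0.3,-0.8,0.3,-0.4,-32.3,1,0.3,0.3,-0.8,0.3,-0.4,-32.3,1,0.3,0.3,-0.8,0.3,-0.4,-32.3,1,0.3,0.3,-0.8,0.3,-0.4,-32.3,5,0.3,0.3,-0.8,0.3,-0.4,-32.3,9,0.3,0.3,-0.8,0.3,-0.4,-32.3,13,0.3,0.3,-0.8,0.3,-0.4,-32.3,17,0.3,0.3,-0.8,0.3,-0.4]}}

```text
time: 12.47
ee_pos: [0.4782, 0.0187, 0.1221]
tcp_rot: [-89.7, 0.3, 84.9]
wrist_force: [1.4, 0.4, -2.6]
opening: 0.0552
```

```bash
python3 -c "
from h import *
go(.48,.02,.08,85)
c=imaging.camera('side');save(c,'k_s.png',(190,90,390,310),3)
"
```

```text
t 12.47 pos [0.4782 0.0187 0.1221] rot [-89.7   0.3  84.9] q [  2.4  -4.  -19.1  75.2  -0.3   7.4] F [ 1.4  0.4 -2.6] op 0.0552
rows: [ 0.17  4.21 -0.19] [-0.3 -0.1 -0.3] n~ 2
```

View pics/k_s.png

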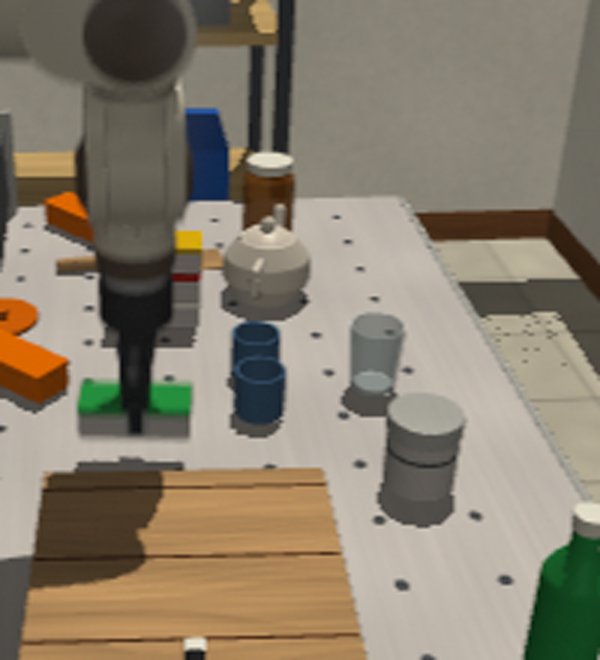

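{"fn": "arm_command", "kwargs": {"rows": [0.1,3,-0.1,0,0,0,-0.4,0.1,4.2,-0.1,0,0,0,-0.4,0.1,4.4,-0.1,0,0,0,-0.4,0.1,4.4,-0.1,0,0,0,0.4,0.1,4.4,-0.1,0,0,0,1,0.1,4.4,-0.1,0,0,0,1,0.1,4.2,-0.1,0,0,0,1,0.1,0,-0.1,0,0,0,1,0.1,-4,-0.1,0,0,0,1,0.1,-8,-0.1,0,0,0,1,0.1,-12,-0.1,0,0,0,1,0.1,-16,-0.1,0,0,0,1]}}

```text
time: 13.52
ee_pos: [0.4805, 0.0208, 0.2876]
tcp_rot: [-89.8, 0.3, 85.0]
wrist_force: [0.6, -0.3, 0.4]
opening: 0.0855
```

```bash
cat >> h.py <<'E'
COL={'green':((45,110),(80,256)),'yellow':((18,130),(33,256)),'red':((0,0),(0,0))}
def lid(col,zlo,zhi,box,cam='top',c=None):
    c=c or imaging.camera(cam);W=cloud(c);hsv=cv2.cvtColor(c['pixels'],cv2.COLOR_BGR2HSV);h,s=hsv[...,0],hsv[...,1]
    if col=='green': m=(h>40)&(h<80)&(s>110)
    elif col=='yellow': m=(h>17)&(h<36)&(s>110)
    elif col=='red': m=((h<8)|(h>170))&(s>110)
    else: m=np.ones(h.shape,bool)
    m&=(W[...,2]>zlo)&(W[...,2]<zhi)&(W[...,0]>box[0])&(W[...,0]<box[1])&(W[...,1]>box[2])&(W[...,1]<box[3])
    P=W[m].astype(np.float32)
    if len(P)<10: print(col,'none',len(P));return
    print(col,len(P),'mean',P.mean(0).round(4),'rect',cv2.minAreaRect(P[:,:2]));return c
E
python3 -c "
from h import *
go(.513,.341,.28,84.5)
c=lid('yellow',.11,.13,(.42,.62,.25,.43))
lid('green',.03,.05,(.38,.58,-.06,.1),c=c)
save(c,'l_t.png',(130,80,330,290),3)
"
```

```text
t 13.52 pos [0.4805 0.0208 0.2876] rot [-89.8   0.3  85. ] q [ 2.6 -4.6 -1.3 93.5 -0.3  7.6] F [ 0.6 -0.3  0.4] op 0.0855
rows: [32.18  0.6  -0.44] [-0.2  0.5 -0.3] n~ 8Traceback (most recent call last):
  File "<string>", line 4, in <module>
    c=lid('yellow',.11,.13,(.42,.62,.25,.43))
  File "h.py", line 44, in lid
    print(col,len(P),'mean',P.mean(0).round(4),'rect',cv2.minAreaRect(P[:,:2]));return c
                                                      ~~~~~~~~~~~~~~~^^^^^^^^^
cv2.error: OpenCV(4.12.0) /io/opencv/modules/imgproc/src/convhull.cpp:143: error: (-215:Assertion failed) total >= 0 && (depth == CV_32F || depth == CV_32S) in function 'convexHull'
```

```bash
sed -i "s/cv2.minAreaRect(P\[:,:2\])/cv2.minAreaRect(np.ascontiguousarray(P[:,:2]))/" h.py
python3 -c "
from h import *
c=lid('yellow',.11,.13,(.42,.62,.25,.43))
lid('green',.03,.05,(.38,.58,-.06,.1),c=c)
save(c,'l_t.png',(130,80,330,290),3)
"
```

```text
yellow 710 mean [0.5127 0.3435 0.1191] rect ((0.5129102468490601, 0.3440265953540802), (0.056095343083143234, 0.11856741458177567), 84.07218170166016)
green 160 mean [0.4624 0.0323 0.0395] rect ((0.474875271320343, 0.029351796954870224), (0.03003941848874092, 0.11115577071905136), 84.75118255615234)
```

View pics/l_t.png

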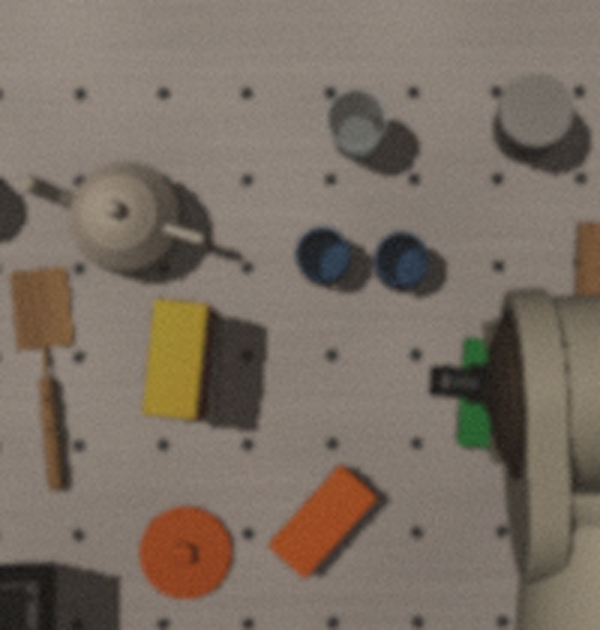

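{"fn": "arm_command", "kwargs": {"rows": [32.5,0.6,-0.4,-0.2,0.7,-0.3,1,32.5,0.6,-0.4,-0.2,0.7,-0.3,1,32.5,0.6,-0.4,-0.2,0.7,-0.3,1,32.5,0.6,-0.4,-0.2,0.7,-0.3,1,32.5,0.6,-0.4,-0.2,0.7,-0.3,1,32.5,0.6,-0.4,-0.2,0.7,-0.3,1,32.5,0.6,-0.4,-0.2,0.7,-0.3,1,32.5,0.6,-0.4,-0.2,0.7,-0.3,1,32.5,4,-0.4,-0.2,0.7,-0.3,1,32.5,6,-0.4,-0.2,0.7,-0.3,1,32.5,6,-0.4,-0.2,0.7,-0.3,1]}}

```text
time: 14.53
ee_pos: [0.5117, 0.3441, 0.2183]
tcp_rot: [-89.6, 0.2, 84.4]
wrist_force: [-0.8, -1.4, -1.6]
opening: 0.0852
```

```bash
python3 -c "
from h import *
go(.513,.344,.1525,84.2)
c=imaging.camera('wrist');save(c,'m_w.png')
"
```

```text
t 14.53 pos [0.5117 0.3441 0.2183] rot [-89.6   0.2  84.4] q [33.9 13.7 10.4 87.2  0.1 39.5] F [-0.8 -1.4 -1.6] op 0.0852
rows: [ 0.03  6.58 -0.17] [-0.4  0.2 -0.2] n~ 2
```

View pics/m_w.png

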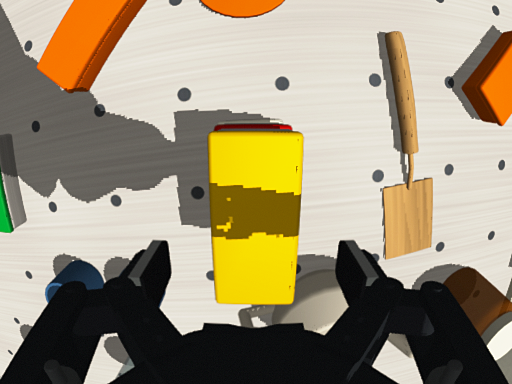

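{"fn": "arm_command", "kwargs": {"rows": [0,3.5,-0.1,-0.4,0.2,-0.2,1,0,6.6,-0.1,-0.4,0.2,-0.2,1,0,6.6,-0.1,-0.4,0.2,-0.2,1,0,6.6,-0.1,-0.4,0.2,-0.2,0.3,0,6.6,-0.1,-0.4,0.2,-0.2,-0.2,0,6.6,-0.1,-0.4,0.2,-0.2,-0.3,0,6.6,-0.1,-0.4,0.2,-0.2,-0.4,0,6.6,-0.1,-0.4,0.2,-0.2,-0.4,0,4,-0.1,-0.4,0.2,-0.2,-0.4,0,0,-0.1,-0.4,0.2,-0.2,-0.4,0,-4,-0.1,-0.4,0.2,-0.2,-0.4,0,-6,-0.1,-0.4,0.2,-0.2,-0.4]}}

```text
time: 15.58
ee_pos: [0.5144, 0.344, 0.2899]
tcp_rot: [-90.6, -0.5, 84.1]
wrist_force: [1.1, 0.1, -0.7]
opening: 0.0551
```

```bash
python3 -c "
from h import *
go(.48,.15,.25,84.5)
c=imaging.camera('side');save(c,'n_s.png',(190,90,320,240),4)
"
```

```text
t 15.58 pos [0.5144 0.344  0.2899] rot [-90.6  -0.5  84.1] q [33.8 13.8 18.5 93.9 -0.  39.7] F [ 1.1  0.1 -0.7] op 0.0551
rows: [-19.69   3.81   1.46] [ 0.6 -0.4  0.5] n~ 5
```

View pics/n_s.png

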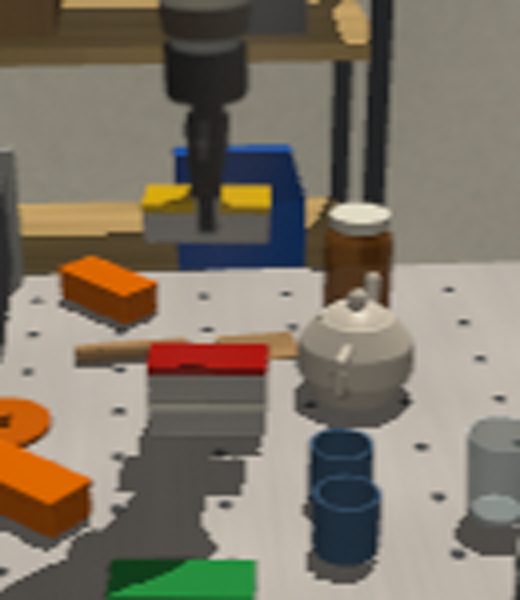

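{"fn": "arm_command", "kwargs": {"rows": [-4,3,1.4,0.5,-0.4,0.4,-0.4,-8,3,1.4,0.5,-0.4,0.4,-0.4,-12,3,1.4,0.5,-0.4,0.4,-0.4,-16,4,1.4,0.5,-0.4,0.4,-0.4,-19.7,6,1.4,0.5,-0.4,0.4,-0.4,-19.7,10,1.4,0.5,-0.4,0.4,-0.4,-19.7,13,1.4,0.5,-0.4,0.4,-0.4,-19.7,16,1.4,0.5,-0.4,0.4,-0.4,-19.7,17,1.4,0.5,-0.4,0.4,-0.4,-19.7,17,1.4,0.5,-0.4,0.4,-0.4]}}

```text
time: 16.47
ee_pos: [0.4799, 0.1495, 0.1105]
tcp_rot: [-89.6, 0.3, 84.5]
wrist_force: [0.2, -0.1, -0.9]
opening: 0.0553
```

```bash
python3 -c "
from h import *
go(.48,.15,.078,85)
c=imaging.camera('side');save(c,'o_s.png',(160,150,320,270),5)
"
```

```text
t 16.47 pos [0.4799 0.1495 0.1105] rot [-89.6   0.3  84.5] q [ 17.3  -0.3 -16.8  73.9  -0.1  22.9] F [ 0.2 -0.1 -0.9] op 0.0553
rows: [ 0.07  3.25 -0.03] [-0.4 -0.5 -0.3] n~ 1
```

View pics/o_s.png

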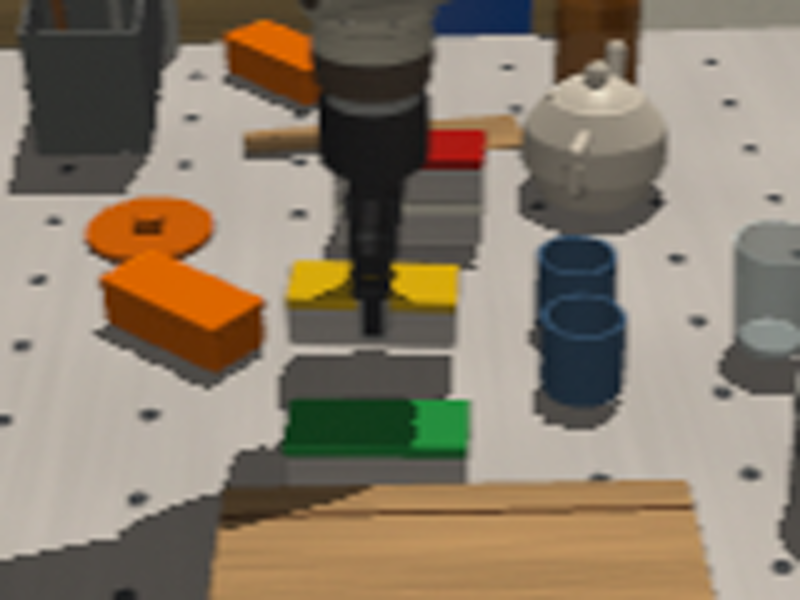

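{"fn": "arm_command", "kwargs": {"rows": [0.1,2.5,0,-0.3,-0.5,-0.3,-0.4,0.1,3.2,0,-0.3,-0.5,-0.3,-0.4,0.1,3.4,0,-0.3,-0.5,-0.3,-0.4,0.1,3.4,0,-0.3,-0.5,-0.3,0.4,0.1,3.4,0,-0.3,-0.5,-0.3,1,0.1,3.4,0,-0.3,-0.5,-0.3,1,0.1,3.2,0,-0.3,-0.5,-0.3,1,0.1,0,0,-0.3,-0.5,-0.3,1,0.1,-4,0,-0.3,-0.5,-0.3,1,0.1,-8,0,-0.3,-0.5,-0.3,1,0.1,-12,0,-0.3,-0.5,-0.3,1,0.1,-12,0,-0.3,-0.5,-0.3,1]}}

```text
time: 17.52
ee_pos: [0.4831, 0.1518, 0.2408]
tcp_rot: [-90.7, -0.3, 85.0]
wrist_force: [0.7, 0.4, 0.0]
opening: 0.0857
```

```bash
python3 -c "
from h import *
c=lid('red',.07,.09,(.42,.62,.25,.43))
lid('green',.03,.05,(.38,.58,-.06,.1),c=c)
go(.513,.341,.18,84.5)
save(c,'p_t.png',(130,80,430,290),2.6)
"
```

```text
red 652 mean [0.5109 0.3422 0.0791] rect ((0.5113688707351685, 0.3428047299385071), (0.054807163774967194, 0.11895798146724701), 84.57743835449219)
green 269 mean [0.4998 0.014  0.0395] rect ((0.4780188202857971, 0.015930604189634323), (0.04996341094374657, 0.11148431152105331), 89.89739227294922)
t 17.57 pos [0.4827 0.1517 0.2371] rot [-90.5  -0.3  85. ] q [17.4 -2.4 -4.8 87.   0.1 22.4] F [-0.1 -0.2 -0.8] op 0.0851
rows: [19.1   5.82 -1.3 ] [0.5 0.5 0.3] n~ 5
```

View pics/p_t.png

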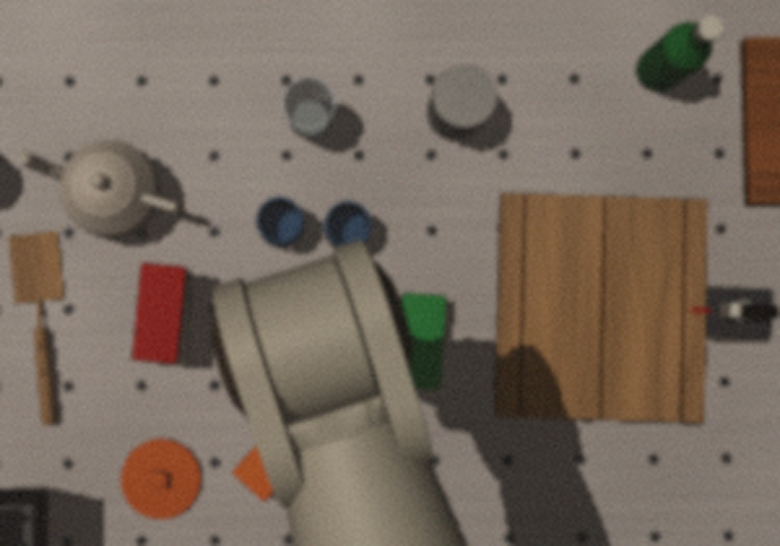

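{"fn": "arm_command", "kwargs": {"rows": [19.3,1,-1.2,0.5,0.5,0.3,1,19.3,1,-1.2,0.5,0.5,0.3,1,19.3,1,-1.2,0.5,0.5,0.3,1,19.3,1,-1.2,0.5,0.5,0.3,1,19.3,1,-1.2,0.5,0.5,0.3,1,19.3,1,-1.2,0.5,0.5,0.3,1,19.3,4,-1.2,0.5,0.5,0.3,1,19.3,6,-1.2,0.5,0.5,0.3,1,19.3,6,-1.2,0.5,0.5,0.3,1]}}

```text
time: 18.32
ee_pos: [0.5087, 0.3414, 0.1671]
tcp_rot: [-89.3, 0.5, 84.5]
wrist_force: [-0.9, -1.3, -0.5]
opening: 0.0853
```

```bash
python3 -c "
from h import *
go(.512,.343,.1125,84.5)
c=imaging.camera('wrist');save(c,'q_w.png')
"
```

```text
t 18.32 pos [0.5087 0.3414 0.1671] rot [-89.3   0.5  84.5] q [33.8 13.8  4.9 82.   0.1 39.3] F [-0.9 -1.3 -0.5] op 0.0853
rows: [ 0.23  5.45 -0.39] [-0.7 -0.  -0.5] n~ 2
```

View pics/q_w.png

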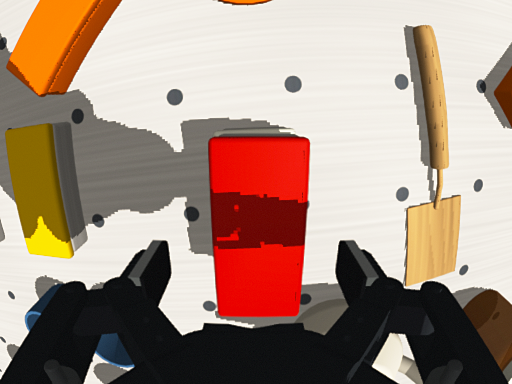

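{"fn": "arm_command", "kwargs": {"rows": [0.2,3,-0.4,-0.6,0,-0.4,1,0.2,5.4,-0.4,-0.6,0,-0.4,1,0.2,5.4,-0.4,-0.6,0,-0.4,1,0.2,5.4,-0.4,-0.6,0,-0.4,0.3,0.2,5.4,-0.4,-0.6,0,-0.4,-0.2,0.2,5.4,-0.4,-0.6,0,-0.4,-0.3,0.2,5.4,-0.4,-0.6,0,-0.4,-0.4,0.2,5.4,-0.4,-0.6,0,-0.4,-0.4,0.2,3,-0.4,-0.6,0,-0.4,-0.4,0.2,-1,-0.4,-0.6,0,-0.4,-0.4,0.2,-5,-0.4,-0.6,0,-0.4,-0.4,0.2,-9,-0.4,-0.6,0,-0.4,-0.4]}}

```text
time: 19.37
ee_pos: [0.5147, 0.3441, 0.265]
tcp_rot: [-90.2, -0.2, 84.5]
wrist_force: [0.5, 1.3, -1.3]
opening: 0.0553
```

```bash
python3 -c "
from h import *
c=lid('any',.03,.05,(.42,.62,.25,.43))
c,S=plane('side');save(c,'r_s.png',(150,130,350,330),3)
c,W=plane('top')
# deck rect, top z>.052
for V in (S,W):
    d=(np.abs(V[...,2]-.06)<.008)&(V[...,0]>.33)&(V[...,0]<.7)&(V[...,1]<-.04)&(V[...,1]>-.35)
    d=cv2.morphologyEx(d.astype(np.uint8),cv2.MORPH_OPEN,np.ones((5,5)))>0
    # drop lug zone
    print(cv2.minAreaRect(np.ascontiguousarray(V[d][:,:2].astype(np.float32))), np.percentile(V[d],[.5,99.5],axis=0).round(3).tolist())
go(.52,-.26,.26,88)
"
```

```text
any 270 mean [0.5124 0.334  0.0392] rect ((0.540378212928772, 0.3456234931945801), (0.18569187819957733, 0.08055472373962402), 24.357572555541992)
side deck slope [ 0.0003 -0.0008  0.0586] 4986
top deck slope [-0.0007 -0.0013  0.0598] 4717
((0.5173518061637878, -0.20998243987560272), (0.2796016335487366, 0.28034088015556335), 87.78367614746094) [[0.378, -0.344, 0.054], [0.656, -0.076, 0.062]]
((0.5150741338729858, -0.21206779778003693), (0.2765747010707855, 0.2799026668071747), 87.751708984375) [[0.376, -0.343, 0.054], [0.655, -0.073, 0.065]]
t 19.52 pos [0.5161 0.345  0.2675] rot [-90.6  -0.5  84.5] q [33.8 13.6 15.8 91.4  0.  39.3] F [ 0.2 -0.8 -1.3] op 0.0555
rows: [-60.18   0.29  -6.21] [ 0.6 -3.5  0.5] n~ 15
```

View pics/r_s.png

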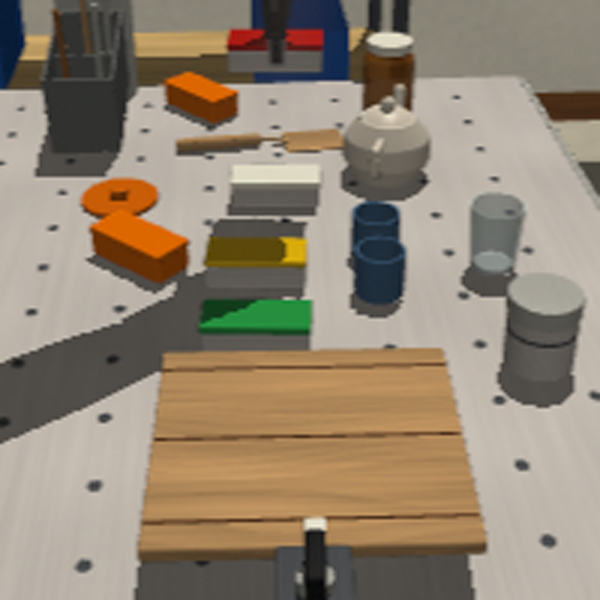

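{"fn": "arm_command", "kwargs": {"rows": [-44,0.3,-4.5,0.5,-2.5,0.4,-0.4,-44,0.3,-4.5,0.5,-2.5,0.4,-0.4,-44,0.3,-4.5,0.5,-2.5,0.4,-0.4,-44,0.3,-4.5,0.5,-2.5,0.4,-0.4,-44,0.3,-4.5,0.5,-2.5,0.4,-0.4,-44,0.3,-4.5,0.5,-2.5,0.4,-0.4,-44,0.3,-4.5,0.5,-2.5,0.4,-0.4,-44,0.3,-4.5,0.5,-2.5,0.4,-0.4,-44,0.3,-4.5,0.5,-2.5,0.4,-0.4,-44,0.3,-4.5,0.5,-2.5,0.4,-0.4,-44,0.3,-4.5,0.5,-2.5,0.4,-0.4,-44,0.3,-4.5,0.5,-2.5,0.4,-0.4]}}

```text
time: 20.52
ee_pos: [0.5169, -0.1021, 0.2569]
tcp_rot: [-89.6, 0.3, 86.7]
wrist_force: [0.5, -0.1, -1.3]
opening: 0.0555
```

```bash
python3 -c "
from h import *
go(.515,-.258,.20,88)
"
```

```text
t 20.52 pos [ 0.5169 -0.1021  0.2569] rot [-89.6   0.3  86.7] q [-11.1   1.4   1.1  90.1  -0.3  -7.8] F [ 0.5 -0.1 -1.3] op 0.0555
rows: [-15.55   5.76  -0.74] [-0.4 -1.3 -0.3] n~ 4
```

{"fn": "arm_command", "kwargs": {"rows": [-15.6,2,-0.7,-0.4,-1.3,-0.3,-0.4,-15.6,2,-0.7,-0.4,-1.3,-0.3,-0.4,-15.6,2,-0.7,-0.4,-1.3,-0.3,-0.4,-15.6,4,-0.7,-0.4,-1.3,-0.3,-0.4,-15.6,7,-0.7,-0.4,-1.3,-0.3,-0.4,-15.6,9,-0.7,-0.4,-1.3,-0.3,-0.4,-15.6,10,-0.7,-0.4,-1.3,-0.3,-0.4,-15.6,10,-0.7,-0.4,-1.3,-0.3,-0.4,-15.6,10,-0.7,-0.4,-1.3,-0.3,-0.4]}}

```text
time: 21.27
ee_pos: [0.5158, -0.2538, 0.1586]
tcp_rot: [-90.1, -0.1, 88.3]
wrist_force: [0.5, -0.3, -0.7]
opening: 0.0555
```

```bash
python3 -c "
from h import *
go(.515,-.258,.138,88)
c=imaging.camera('side');save(c,'s_s.png',(170,220,330,340),5)
"
```

```text
t 21.27 pos [ 0.5158 -0.2538  0.1586] rot [-90.1  -0.1  88.3] q [-26.2   8.   -2.7  79.3   0.1 -24.6] F [ 0.5 -0.3 -0.7] op 0.0555
rows: [-0.43  2.06  0.07] [0.1 0.3 0.1] n~ 1
```

View pics/s_s.png

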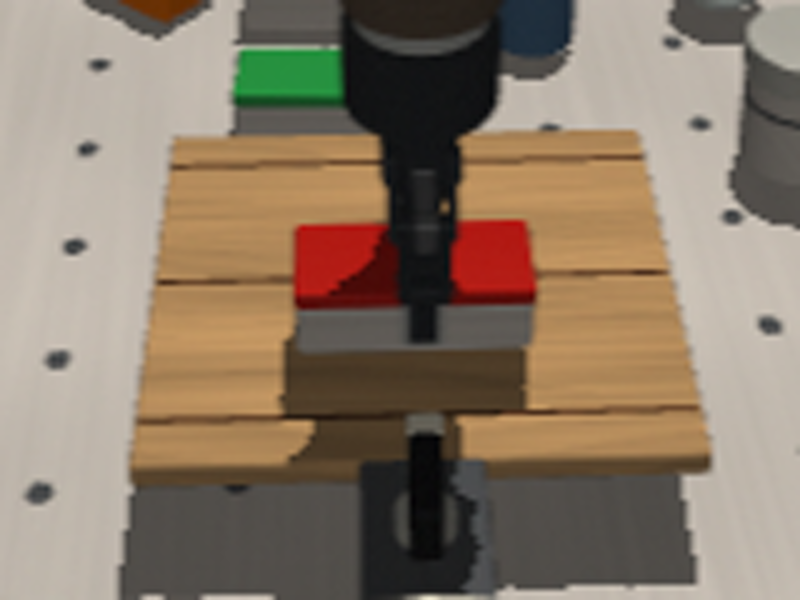

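{"fn": "arm_command", "kwargs": {"rows": [-0.4,1,0.1,0,0.3,0,-0.4,-0.4,1.6,0.1,0,0.3,0,-0.4,-0.4,1.9,0.1,0,0.3,0,-0.4,-0.4,1.9,0.1,0,0.3,0,-0.4]}}

```text
time: 21.65
ee_pos: [0.515, -0.2586, 0.1409]
tcp_rot: [-90.2, -0.0, 88.0]
wrist_force: [-2.7, 0.6, 8.4]
opening: 0.0554
```

{"fn": "arm_command", "kwargs": {"rows": [0,-0.2,0,0,0,0,-0.2,0,-0.3,0,0,0,0,0.3,0,-0.3,0,0,0,0,1,0,-0.3,0,0,0,0,1,0,-0.4,0,0,0,0,1,0,-4,0,0,0,0,1,0,-8,0,0,0,0,1,0,-12,0,0,0,0,1,0,-12,0,0,0,0,1]}}

```text
time: 22.4
ee_pos: [0.5158, -0.2591, 0.2678]
tcp_rot: [-90.7, 0.1, 88.0]
wrist_force: [1.6, 0.1, 1.0]
opening: 0.086
```

```bash
python3 -c "
from h import *
c,S=plane('side');save(c,'t_s.png',(150,130,350,330),3)
c=lid('yellow',.03,.05,(.38,.58,.08,.22))
lid('green',.03,.05,(.38,.58,-.06,.08),c=c)
c=lid('any',.032,.05,(.44,.575,.27,.4),c=c)
go(.48,.15,.2,85)
"
```

```text
side deck slope [-0.0002 -0.0012  0.0589] 3641
yellow 613 mean [0.4787 0.1511 0.0393] rect ((0.4790598154067993, 0.15111300349235535), (0.05551326647400856, 0.11861871927976608), 85.11402893066406)
green 535 mean [0.4752 0.0187 0.0396] rect ((0.4750531315803528, 0.01859218068420887), (0.05185753107070923, 0.11268660426139832), 85.23055267333984)
any 626 mean [0.5094 0.3419 0.0392] rect ((0.509464681148529, 0.34242501854896545), (0.05657801777124405, 0.11951896548271179), 86.72337341308594)
t 22.5 pos [ 0.5151 -0.2588  0.2613] rot [-90.3  -0.   88. ] q [-26.7   7.7   8.4  90.4   0.1 -24.7] F [-0.6  0.5 -0.7] op 0.0856
rows: [40.73  6.12  4.98] [0.3 3.  0. ] n~ 10
```

View pics/t_s.png

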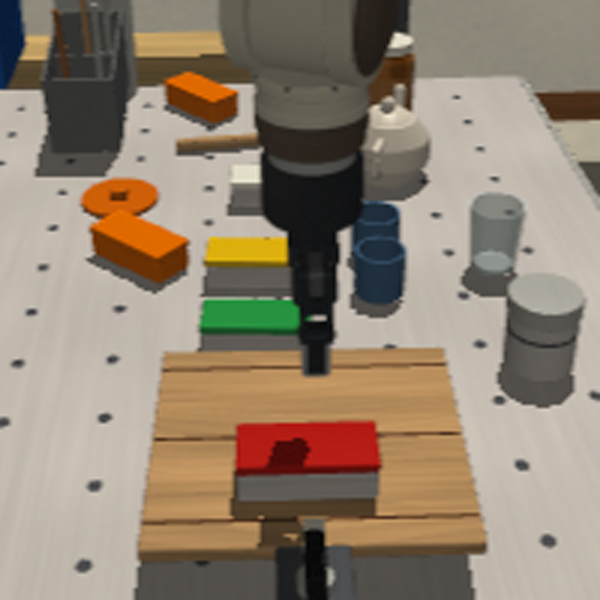

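{"fn": "arm_command", "kwargs": {"rows": [40.8,2,5,0.3,3,0,1,40.8,2,5,0.3,3,0,1,40.8,2,5,0.3,3,0,1,40.8,2,5,0.3,3,0,1,40.8,2,5,0.3,3,0,1,40.8,2,5,0.3,3,0,1,40.8,2,5,0.3,3,0,1,40.8,2,5,0.3,3,0,1,40.8,2,5,0.3,3,0,1,40.8,2,5,0.3,3,0,1,40.8,8,5,0.3,3,0,1,40.8,13,5,0.3,3,0,1]}}

```text
time: 23.5
ee_pos: [0.4791, 0.1536, 0.1559]
tcp_rot: [-89.9, -0.2, 85.2]
wrist_force: [0.0, -0.7, -1.3]
opening: 0.0857
```

```bash
python3 -c "
from h import *
go(.479,.151,.0745,85)
c=imaging.camera('wrist');save(c,'u_w.png')
"
```

```text
t 23.5 pos [0.4791 0.1536 0.1559] rot [-89.9  -0.2  85.2] q [ 17.7  -1.7 -13.1  78.6   0.2  22.5] F [ 0.  -0.7 -1.3] op 0.0857
rows: [-0.28  8.14 -0.02] [-0.1  0.2  0.2] n~ 2
```

View pics/u_w.png

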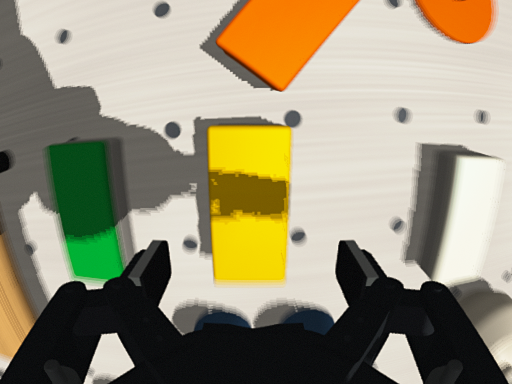

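{"fn": "arm_command", "kwargs": {"rows": [-0.2,4,0,0,0.2,0,1,-0.2,7.5,0,0,0.2,0,1,-0.2,8,0,0,0.2,0,1,-0.2,8,0,0,0.2,0,0.3,-0.2,8,0,0,0.2,0,-0.2,-0.2,8,0,0,0.2,0,-0.3,-0.2,8,0,0,0.2,0,-0.4,-0.2,8,0,0,0.2,0,-0.4,-0.2,5,0,0,0.2,0,-0.4,-0.2,1,0,0,0.2,0,-0.4,-0.2,-1,0,0,0.2,0,-0.4,-0.2,-1,0,0,0.2,0,-0.4]}}

```text
time: 24.55
ee_pos: [0.481, 0.1497, 0.173]
tcp_rot: [-90.3, -0.3, 84.8]
wrist_force: [0.6, -0.1, -2.4]
opening: 0.0553
```

```bash
python3 -c "
from h import *
go(.5095,.3425,.18,86)
c=imaging.camera('side');save(c,'v_s.png',(160,130,320,250),5)
"
```

```text
t 24.55 pos [0.481  0.1497 0.173 ] rot [-90.3  -0.3  84.8] q [ 17.2  -2.2 -11.7  80.1   0.2  22.4] F [ 0.6 -0.1 -2.4] op 0.0553
rows: [19.46 -0.59 -1.09] [ 0.3 -1.2  0.3] n~ 5
```

View pics/v_s.png

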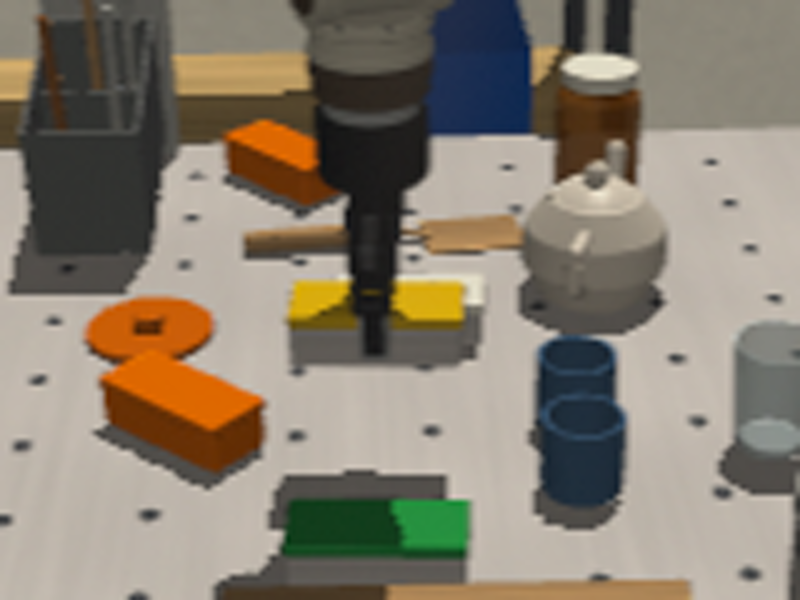

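{"fn": "arm_command", "kwargs": {"rows": [19.5,-0.6,-1.2,0.3,-1.2,0.3,-0.4,19.5,-0.6,-1.2,0.3,-1.2,0.3,-0.4,19.5,-0.6,-1.2,0.3,-1.2,0.3,-0.4,19.5,-0.6,-1.2,0.3,-1.2,0.3,-0.4,19.5,-0.6,-1.2,0.3,-1.2,0.3,-0.4,19.5,-0.6,-1.2,0.3,-1.2,0.3,-0.4,19.5,2,-1.2,0.3,-1.2,0.3,-0.4,19.5,4,-1.2,0.3,-1.2,0.3,-0.4,19.5,4,-1.2,0.3,-1.2,0.3,-0.4,19.5,4,-1.2,0.3,-1.2,0.3,-0.4]}}

```text
time: 25.43
ee_pos: [0.5077, 0.3416, 0.1255]
tcp_rot: [-89.3, 0.3, 86.0]
wrist_force: [-0.3, 0.8, -1.3]
opening: 0.0556
```

```bash
python3 -c "
from h import *
go(.511,.3425,.118,86)
c=imaging.camera('side');save(c,'w_s.png',(190,130,320,240),5)
"
```

```text
t 25.43 pos [0.5077 0.3416 0.1255] rot [-89.3   0.3  86. ] q [33.9 14.2  0.9 77.3  0.2 37.9] F [-0.3  0.8 -1.3] op 0.0556
rows: [ 0.12  0.74 -0.33] [-0.7 -0.  -0.3] n~ 1
```

View pics/w_s.png

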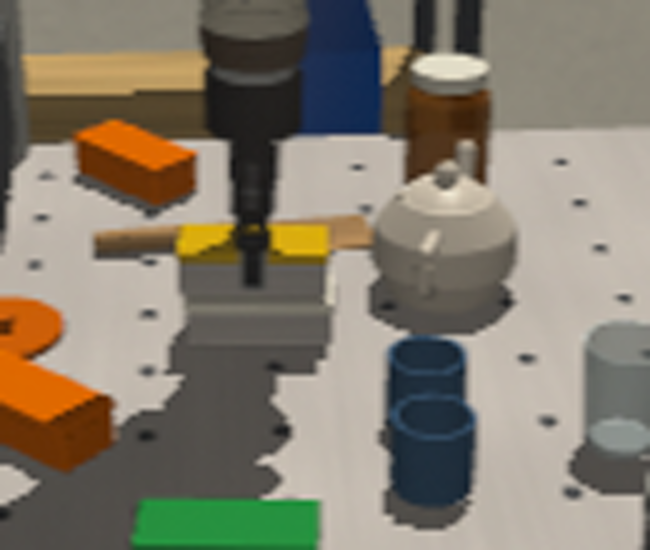

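{"fn": "arm_command", "kwargs": {"rows": [0.1,0.2,-0.6,-0.6,0,-0.3,-0.4,0.1,0.5,-0.6,-0.6,0,-0.3,-0.4,0.1,0.8,-0.6,-0.6,0,-0.3,-0.4,0.1,0.8,-0.6,-0.6,0,-0.3,-0.4]}}

```text
time: 25.82
ee_pos: [0.515, 0.3429, 0.1195]
tcp_rot: [-90.2, -0.2, 86.0]
wrist_force: [1.4, -0.1, -0.4]
opening: 0.0555
```

```bash
python3 -c "
from h import *
go(.511,.3425,.118,86)
c=imaging.camera('side');save(c,'x_s.png',(190,130,320,240),5)
"
```

```text
t 25.82 pos [0.515  0.3429 0.1195] rot [-90.2  -0.2  86. ] q [33.7 14.5  0.5 75.8  0.  37.7] F [ 1.4 -0.1 -0.4] op 0.0555
rows: [-0.07  0.15  0.39] [ 0.2 -0.   0.2] n~ 1
```

View pics/x_s.png

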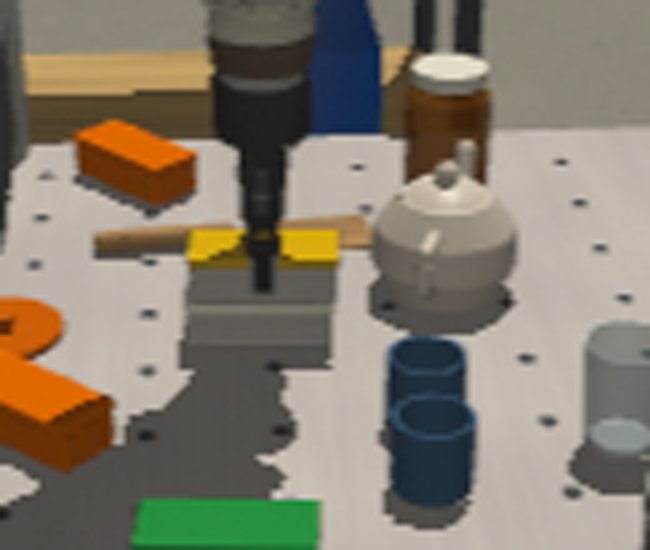

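{"fn": "arm_command", "kwargs": {"rows": [0,0.2,0.2,0,0,0,-0.4,0,0.3,0.2,0,0,0,-0.4,0,0.3,0.2,0,0,0,0.4,0,0.3,0.2,0,0,0,1,0,0.3,0.2,0,0,0,1,0,0.2,0.2,0,0,0,1,0,-3,0.2,0,0,0,1,0,-7,0.2,0,0,0,1,0,-11,0.2,0,0,0,1,0,-11,0.2,0,0,0,1]}}

```text
time: 26.7
ee_pos: [0.5136, 0.3438, 0.2375]
tcp_rot: [-90.6, -0.5, 86.0]
wrist_force: [1.4, 1.3, 0.4]
opening: 0.0852
```

```bash
python3 -c "
from h import *
c=imaging.camera('wrist');save(c,'y_w.png')
c=imaging.camera('side');save(c,'y_s.png',(190,130,320,240),5)
lid('yellow',.07,.09,(.42,.6,.26,.42))
go(.475,.0187,.23,85.2)
"
```

```text
yellow 293 mean [0.5263 0.3333 0.0791] rect ((0.5133435130119324, 0.33962005376815796), (0.054060108959674835, 0.11752422153949738), 89.92547607421875)
t 26.85 pos [0.5124 0.343  0.229 ] rot [-90.1  -0.1  86. ] q [33.8 13.2 11.  87.7  0.  37.8] F [-0.4 -1.  -1. ] op 0.0852
rows: [-32.61  -0.17   1.46] [0.1 0.8 0.1] n~ 8
```

View pics/y_s.png

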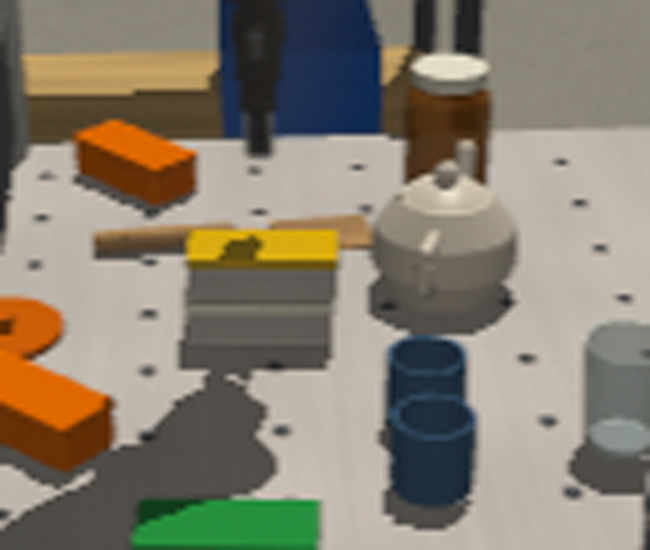

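View pics/y_w.png

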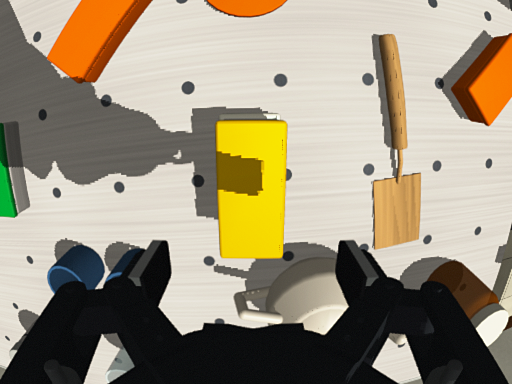

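{"fn": "arm_command", "kwargs": {"rows": [-32.6,0,1.3,0.1,0.8,0.1,1,-32.6,0,1.3,0.1,0.8,0.1,1,-32.6,0,1.3,0.1,0.8,0.1,1,-32.6,0,1.3,0.1,0.8,0.1,1,-32.6,0,1.3,0.1,0.8,0.1,1,-32.6,0,1.3,0.1,0.8,0.1,1,-32.6,0,1.3,0.1,0.8,0.1,1,-32.6,0,1.3,0.1,0.8,0.1,1,-32.6,4,1.3,0.1,0.8,0.1,1,-32.6,7.5,1.3,0.1,0.8,0.1,1,-32.6,7.5,1.3,0.1,0.8,0.1,1]}}

```text
time: 27.77
ee_pos: [0.4729, 0.0178, 0.1455]
tcp_rot: [-89.3, 0.1, 85.1]
wrist_force: [-0.4, -0.0, -0.5]
opening: 0.0852
```

```bash
python3 -c "
from h import *
go(.477,.019,.076,85.2)
c=imaging.camera('wrist');save(c,'z_w.png')
lid('yellow',.07,.09,(.42,.6,.26,.42))
"
```

```text
t 27.77 pos [0.4729 0.0178 0.1455] rot [-89.3   0.1  85.1] q [  2.1  -5.1 -17.5  78.3   0.    7.1] F [-0.4 -0.  -0.5] op 0.0852
rows: [ 0.16  6.95 -0.48] [-0.7 -0.1 -0.1] n~ 2
yellow 662 mean [0.5135 0.3421 0.0791] rect ((0.513548731803894, 0.3423653841018677), (0.055902063846588135, 0.11909740418195724), 86.38478088378906)
```

View pics/z_w.png

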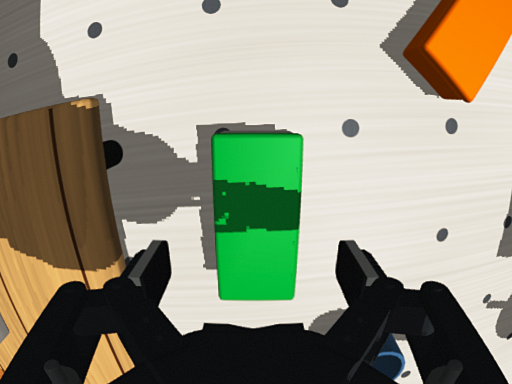

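{"fn": "arm_command", "kwargs": {"rows": [0.2,4,-0.4,-0.6,0,0,1,0.2,6.8,-0.4,-0.6,0,0,1,0.2,6.9,-0.4,-0.6,0,0,1,0.2,6.9,-0.4,-0.6,0,0,0.3,0.2,6.9,-0.4,-0.6,0,0,-0.2,0.2,6.9,-0.4,-0.6,0,0,-0.3,0.2,6.9,-0.4,-0.6,0,0,-0.4,0.2,6.9,-0.4,-0.6,0,0,-0.4,0.2,4,-0.4,-0.6,0,0,-0.4,0.2,0,-0.4,-0.6,0,0,-0.4,0.2,-4,-0.4,-0.6,0,0,-0.4,0.2,-8,-0.4,-0.6,0,0,-0.4]}}

```text
time: 28.87
ee_pos: [0.4805, 0.0203, 0.2367]
tcp_rot: [-90.7, -0.0, 85.2]
wrist_force: [1.6, -0.3, -2.0]
opening: 0.055
```

```bash
python3 -c "
from h import *
go(.512,.342,.23,86)
"
```

```text
t 28.87 pos [0.4805 0.0203 0.2367] rot [-90.7  -0.   85.2] q [ 2.5 -5.9 -8.2 87.1 -0.1  7.3] F [ 1.6 -0.3 -2. ] op 0.055
rows: [32.32  0.69 -0.43] [ 0.7 -0.8  0. ] n~ 8
```

{"fn": "arm_command", "kwargs": {"rows": [32.3,0.7,-0.4,0.6,-0.8,0,-0.4,32.3,0.7,-0.4,0.6,-0.8,0,-0.4,32.3,0.7,-0.4,0.6,-0.8,0,-0.4,32.3,0.7,-0.4,0.6,-0.8,0,-0.4,32.3,0.7,-0.4,0.6,-0.8,0,-0.4,32.3,0.7,-0.4,0.6,-0.8,0,-0.4,32.3,0.7,-0.4,0.6,-0.8,0,-0.4,32.3,0.7,-0.4,0.6,-0.8,0,-0.4,32.3,4,-0.4,0.6,-0.8,0,-0.4,32.3,6.5,-0.4,0.6,-0.8,0,-0.4,32.3,6.5,-0.4,0.6,-0.8,0,-0.4,32.3,6.5,-0.4,0.6,-0.8,0,-0.4]}}

```text
time: 29.87
ee_pos: [0.5124, 0.342, 0.1689]
tcp_rot: [-90.0, 0.0, 86.0]
wrist_force: [-1.0, -1.1, -1.2]
opening: 0.055
```

```bash
python3 -c "
from h import *
go(.512,.342,.158,86)
c=imaging.camera('side');save(c,'aa_s.png',(190,130,320,240),5)
"
```

```text
t 29.87 pos [0.5124 0.342  0.1689] rot [-90.   0.  86.] q [33.7 13.5  4.8 81.3  0.  37.7] F [-1.  -1.1 -1.2] op 0.055
rows: [-0.01  1.09  0.04] [-0.  0. -0.] n~ 1
```

View pics/aa_s.png

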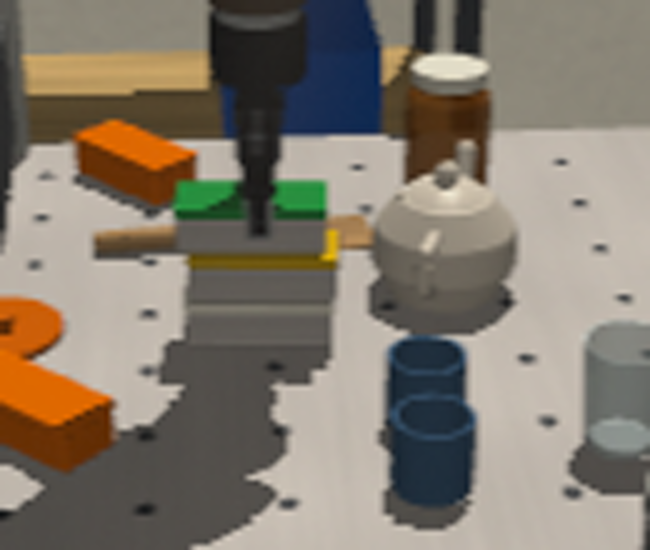

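{"fn": "arm_command", "kwargs": {"rows": [0,0,-0.9,0,0,0,-0.4,0,0.4,-0.9,0,0,0,-0.4,0,0.7,-0.9,0,0,0,-0.4,0,0.7,-0.9,0,0,0,-0.4]}}

```text
time: 30.25
ee_pos: [0.523, 0.3411, 0.1649]
tcp_rot: [-90.3, -0.1, 85.9]
wrist_force: [-0.4, -1.8, 15.0]
opening: 0.0553
```

```bash
python3 -c "
from h import *
go(.521,.342,.158,86)
c=imaging.camera('side');save(c,'ab_s.png',(190,130,320,240),5)
"
```

```text
t 30.25 pos [0.523  0.3411 0.1649] rot [-90.3  -0.1  85.9] q [33.1 14.4  5.4 80.7 -0.  37.2] F [-0.4 -1.8 15. ] op 0.0553
rows: [0.08 0.69 0.21] [ 0.3 -0.1  0.1] n~ 1
```

View pics/ab_s.png

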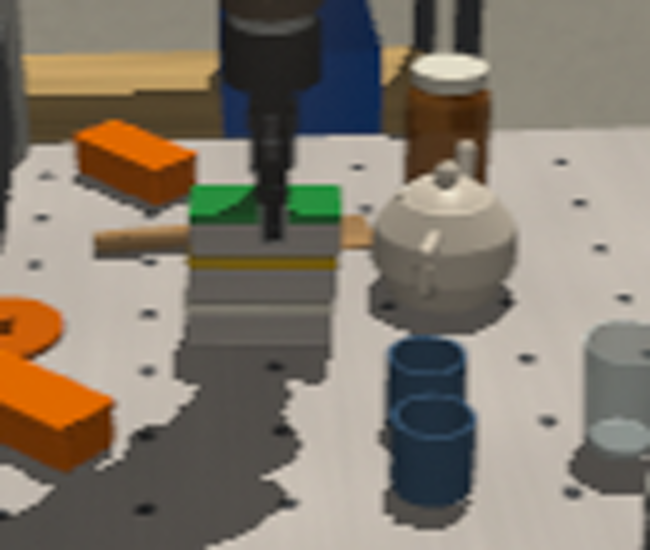

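{"fn": "arm_command", "kwargs": {"rows": [0,-0.4,0.1,0,0,0,-0.4,0,-0.5,0.1,0,0,0,-0.4,0,-0.5,0.1,0,0,0,0.3,0,-0.5,0.1,0,0,0,1,0,-0.5,0.1,0,0,0,1,0,-0.5,0.1,0,0,0,1,0,-4,0.1,0,0,0,1,0,-8,0.1,0,0,0,1,0,-10,0.1,0,0,0,1,0,-10,0.1,0,0,0,1]}}

```text
time: 31.13
ee_pos: [0.5215, 0.3419, 0.2672]
tcp_rot: [-90.3, -0.3, 86.0]
wrist_force: [0.4, 0.3, 0.7]
opening: 0.0858
```

```bash
python3 -c "
from h import *
c=imaging.camera('wrist');save(c,'ac_w.png')
c=imaging.camera('side');save(c,'ac_s.png',(190,130,320,240),5)
lid('green',.11,.13,(.42,.6,.26,.42))
go(.48,.1,.3,0)
for cam in('top','side'):
    W=cloud(imaging.camera(cam))
    m=(W[...,0]>.56)&(W[...,0]<.68)&(W[...,1]>-.01)&(W[...,1]<.22)&(W[...,2]>.051)&(W[...,2]<.066)
    n,l,s,_=cv2.connectedComponentsWithStats(m.astype(np.uint8))
    for i in range(1,n):
        if s[i,4]>10: print(cam,s[i],W[l==i].mean(0).round(3),cv2.minEnclosingCircle(np.ascontiguousarray(W[l==i][:,:2].astype(np.float32))))
"
```

```text
green 209 mean [0.5225 0.3289 0.1192] rect ((0.5162959098815918, 0.3236032724380493), (0.11892952024936676, 0.04585602879524231), 13.23794937133789)
t 31.28 pos [0.5206 0.3412 0.2607] rot [-90.   0.  86.] q [33.2 14.5 16.1 91.6  0.  37.3] F [ 0.1 -0.5  0.3] op 0.0856
rows: [-24.35  -3.92   2.36] [-0. 86. -0.] n~ 13
top [230 156  17  18  60] [0.626 0.191 0.057] ((0.6264314651489258, 0.19656047224998474), 0.02955065853893757)
top [255 157  18  19  74] [0.62  0.111 0.057] ((0.6210072040557861, 0.11158864945173264), 0.029939759522676468)
side [268 198  16   8  50] [0.63  0.188 0.056] ((0.6292101740837097, 0.19363859295845032), 0.03013533167541027)
side [269 209  17  11  71] [0.625 0.11  0.055] ((0.6210888624191284, 0.10975925624370575), 0.0334896557033062)
```

View pics/ac_s.png

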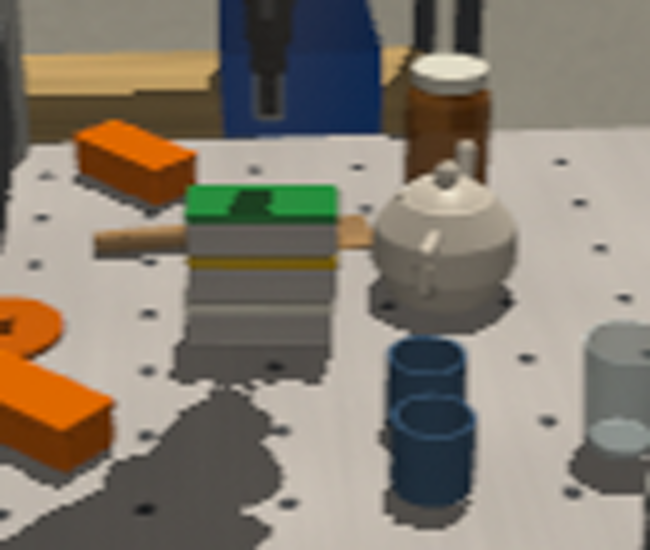

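View pics/ac_w.png

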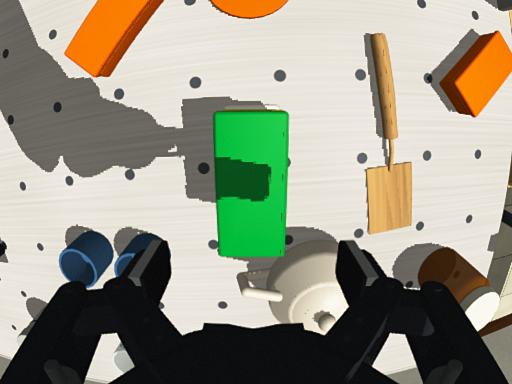

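```bash
python3 -c "
from h import *
go(.622,.111,.25,0)
"
```

```text
t 31.38 pos [0.5203 0.3411 0.2597] rot [-89.9   0.1  86. ] q [33.2 14.5 16.  91.6  0.  37.3] F [ 0.3 -0.4 -0.1] op 0.0854
rows: [-22.24   0.98 -11.76] [-0.  86.  -0.2] n~ 13
```

{"fn": "arm_command", "kwargs": {"rows": [-2,0,-1,0,7,0,1,-4,0,-2,0,14,0,1,-6,0,-3,0,21,0,1,-8,0,-4,0,28,0,1,-10,0,-5,0,35,0,1,-12,0,-6,0,42,0,1,-14,0,-7,0,49,0,1,-16,0,-8,0,56,0,1,-18,0,-9,0,63,0,1,-20,0,-10,0,70,0,1,-22,0,-11,0,77,0,1,-22.2,0,-11.8,0,84,0,1]}}

```text
time: 32.38
ee_pos: [0.6229, 0.1085, 0.26]
tcp_rot: [-90.1, 0.1, 1.5]
wrist_force: [-0.9, -0.2, -0.2]
opening: 0.0855
```

```bash
python3 -c "
from h import *
go(.622,.111,.17,0)
c=imaging.camera('wrist');save(c,'ad_w.png')
"
```

```text
t 32.38 pos [0.6229 0.1085 0.26  ] rot [-90.1   0.1   1.5] q [ 9.9 16.  17.8 92.  -0.  98.4] F [-0.9 -0.2 -0.2] op 0.0855
rows: [-0.06  9.    0.26] [ 0.1  1.5 -0.1] n~ 3
```

View pics/ad_w.png

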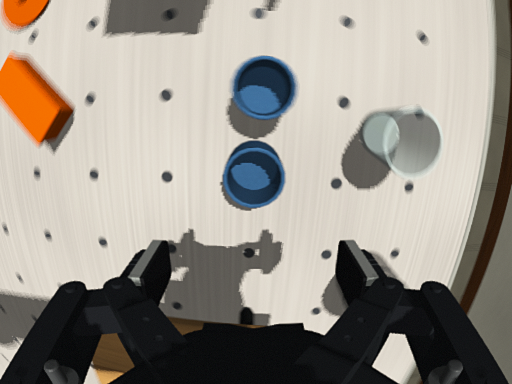

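{"fn": "arm_command", "kwargs": {"rows": [-0.1,4,0.2,0,1.5,0,1,-0.1,8,0.2,0,1.5,0,1,-0.1,12,0.2,0,1.5,0,1,-0.1,15,0.2,0,1.5,0,1,-0.1,17,0.2,0,1.5,0,1,-0.1,17,0.2,0,1.5,0,1,-0.1,17,0.2,0,1.5,0,0.4,-0.1,17,0.2,0,1.5,0,0,-0.1,17,0.2,0,1.5,0,-0.2,-0.1,17,0.2,0,1.5,0,-0.2,-0.1,17,0.2,0,1.5,0,-0.2,-0.1,17,0.2,0,1.5,0,-0.2], "force": 30}}

```text
time: 33.43
ee_pos: [0.6225, 0.1138, 0.0933]
tcp_rot: [-89.9, -0.2, 0.5]
wrist_force: [-0.2, 1.1, 5.9]
opening: 0.0598
```

```bash
python3 -c "
from h import *
go(.622,.111,.25,0)
c=imaging.camera('side');save(c,'ae_s.png',(210,150,350,270),5)
"
```

```text
t 33.43 pos [0.6225 0.1138 0.0933] rot [-89.9  -0.2   0.5] q [10.4 17.1  0.8 73.5  0.  99.9] F [-0.2  1.1  5.9] op 0.0598
rows: [ -0.   -15.67  -0.26] [-0.1  0.5  0.2] n~ 4
```

View pics/ae_s.png

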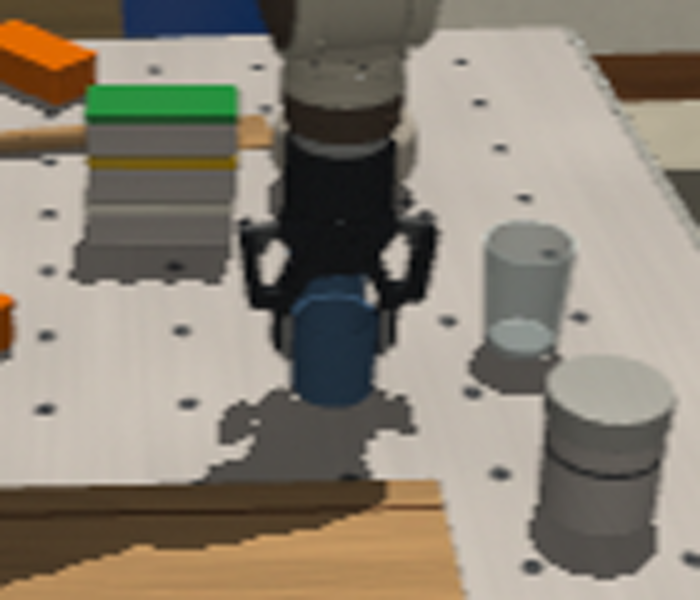

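{"fn": "arm_command", "kwargs": {"rows": [0,-3,0,0,0,0,-0.2,0,-7,0,0,0,0,-0.2,0,-11,0,0,0,0,-0.2,0,-12,0,0,0,0,-0.2,-0.5,-12,-4,0,0,0,-0.2,-1,-12,-8,0,0,0,-0.2,-1.5,-12,-12,0,0,0,-0.2,-2,-12,-16,0,0,0,-0.2,-2.5,-12,-20,0,0,0,-0.2,-3,-12,-24,0,0,0,-0.2,-3.7,-12,-26.3,0,0,0,-0.2,-3.7,-12,-26.3,0,0,0,-0.2]}}

```text
time: 34.48
ee_pos: [0.5857, -0.1543, 0.2113]
tcp_rot: [-90.1, 0.0, 0.2]
wrist_force: [-0.3, 0.4, -2.1]
opening: 0.06
```

```bash
python3 -c "
from h import *
go(.585,-.150,.1545,0)
c=imaging.camera('side');save(c,'af_s.png',(170,150,330,330),4)
"
```

```text
t 34.48 pos [ 0.5857 -0.1543  0.2113] rot [-90.1   0.    0.2] q [-14.7  11.8   7.4  85.7  -0.1  75. ] F [-0.3  0.4 -2.1] op 0.06
rows: [-0.06  5.68  0.43] [ 0.1  0.2 -0. ] n~ 2
```

View pics/af_s.png

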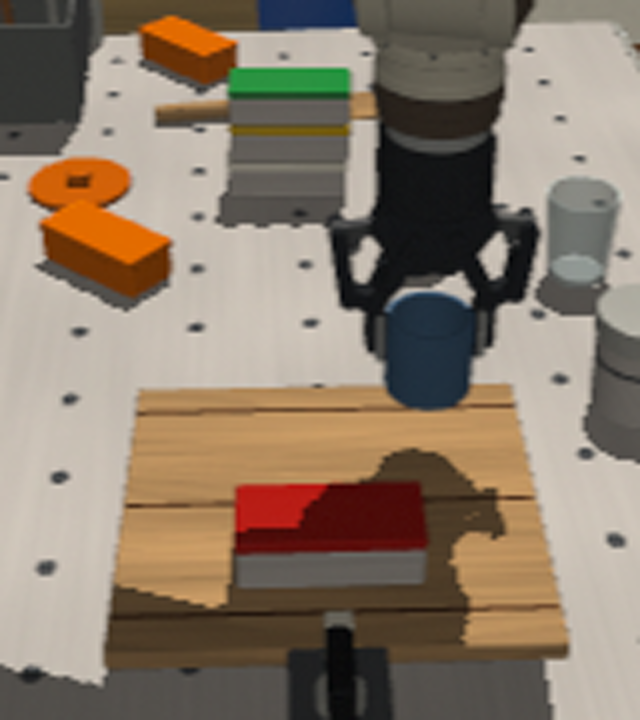

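Lower onto the deck gently.

{"fn": "arm_command", "kwargs": {"rows": [-0.1,3,0.3,0,0,0,-0.2,-0.1,4.8,0.3,0,0,0,-0.2,-0.1,5.4,0.3,0,0,0,-0.2,-0.1,5.6,0.3,0,0,0,-0.2,-0.1,5.6,0.3,0,0,0,-0.2]}}

```text
time: 34.95
ee_pos: [0.586, -0.1462, 0.1556]
tcp_rot: [-90.0, 0.0, 0.5]
wrist_force: [-0.0, 0.0, -2.0]
opening: 0.0596
```

{"fn": "arm_command", "kwargs": {"rows": [0,0.2,0,0,0,0,-0.2,0,0.3,0,0,0,0,-0.2]}}

```text
time: 35.12
ee_pos: [0.5865, -0.1467, 0.1536]
tcp_rot: [-90.0, -0.1, 0.5]
wrist_force: [0.4, -0.8, -1.5]
opening: 0.0598
```

{"fn": "arm_command", "kwargs": {"rows": [0,0.1,0,0,0,0,0,0,0.1,0,0,0,0,0.4,0,0.1,0,0,0,0,1,0,0.1,0,0,0,0,1,0,0.1,0,0,0,0,1,0,-3,0,0,0,0,1,0,-7,0,0,0,0,1,0,-10,0,0,0,0,1,0,-10,0,0,0,0,1]}}

```text
time: 35.87
ee_pos: [0.5872, -0.1472, 0.2596]
tcp_rot: [-90.1, -0.5, 0.5]
wrist_force: [1.1, -0.3, 1.5]
opening: 0.0854
```

```bash
python3 -c "
from h import *
c,S=plane('side');save(c,'ag_s.png',(170,150,330,330),4)
W=cloud(imaging.camera('top'))
for V,n in((S,'side'),(W,'top')):
    m=(V[...,0]>.56)&(V[...,0]<.70)&(V[...,1]>.07)&(V[...,1]<.25)&(V[...,2]>.051)&(V[...,2]<.066)
    k,l,s,_=cv2.connectedComponentsWithStats(m.astype(np.uint8))
    for i in range(1,k):
        if s[i,4]>10: print(n,s[i],V[l==i].mean(0).round(3),cv2.minEnclosingCircle(np.ascontiguousarray(V[l==i][:,:2].astype(np.float32))))
go(.628,.195,.25,0)
"
```

```text
side deck slope [ 0.0004 -0.      0.0588] 3417
side [268 201  16   6  37] [0.63  0.175 0.055] ((0.6294845938682556, 0.18904158473014832), 0.027922088280320168)
top [228 156  19  18  75] [0.627 0.197 0.057] ((0.6266692876815796, 0.19672803580760956), 0.02968127839267254)
t 35.97 pos [ 0.5864 -0.147   0.2539] rot [-90.   -0.2   0.5] q [-14.1  11.7  12.   90.2   0.   75.4] F [ 0.7 -0.6 -1.2] op 0.0854
rows: [ 4.44  0.38 34.16] [0.  0.5 0.2] n~ 9
```

View pics/ag_s.png

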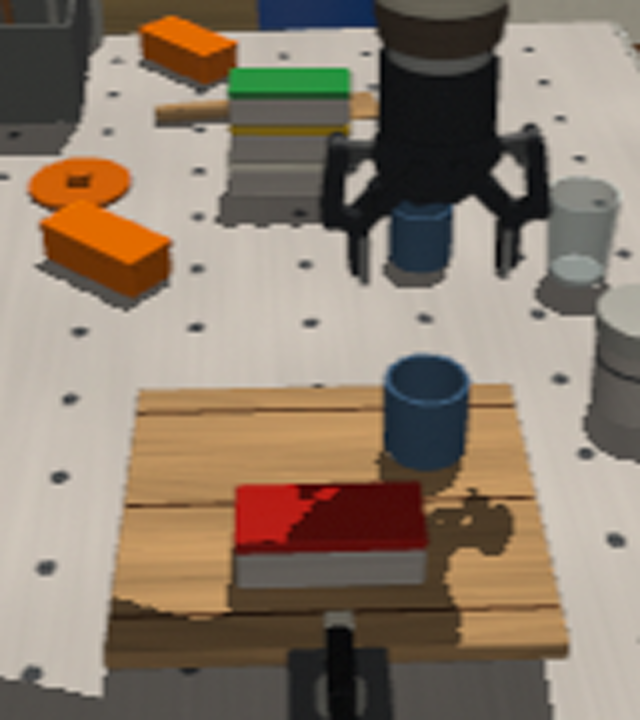

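Cup 1 stands on the deck, which is still level. Next cup at (0.627, 0.196).

{"fn": "arm_command", "kwargs": {"rows": [4.3,0.3,34.3,0,0.5,0,1,4.3,0.3,34.3,0,0.5,0,1,4.3,0.3,34.3,0,0.5,0,1,4.3,0.3,34.3,0,0.5,0,1,4.3,0.3,34.3,0,0.5,0,1,4.3,0.3,34.3,0,0.5,0,1,4.3,0.3,34.3,0,0.5,0,1,4.3,0.3,34.3,0,0.5,0,1,4.3,0.3,34.3,0,0.5,0,1,4.3,2,34.3,0,0.5,0,1,4.3,2,34.3,0,0.5,0,1]}}

```text
time: 36.88
ee_pos: [0.625, 0.1976, 0.2277]
tcp_rot: [-90.1, 0.3, 0.1]
wrist_force: [-0.9, -0.3, -1.8]
opening: 0.0852
```

```bash
python3 -c "
from h import *
go(.627,.196,.088,0)
c=imaging.camera('wrist');save(c,'ah_w.png')
W=cloud(imaging.camera('side'))
"
```

```text
t 36.88 pos [0.625  0.1976 0.2277] rot [-90.1   0.3   0.1] q [ 17.5  19.2  18.3  89.4   0.  107.4] F [-0.9 -0.3 -1.8] op 0.0852
rows: [ 0.28 13.97 -0.13] [ 0.1  0.1 -0.3] n~ 4
```

View pics/ah_w.png

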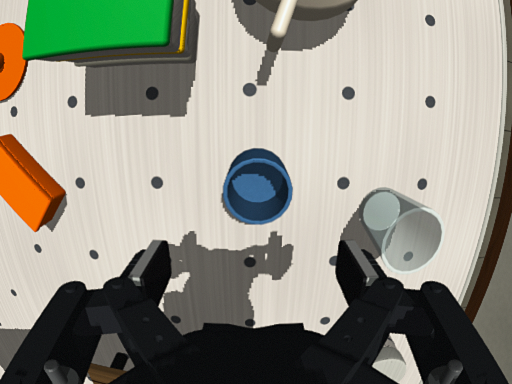

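{"fn": "arm_command", "kwargs": {"rows": [0.3,4,-0.1,0,0,0,1,0.3,8,-0.1,0,0,0,1,0.3,12,-0.1,0,0,0,1,0.3,13.7,-0.1,0,0,0,1,0.3,13.7,-0.1,0,0,0,1,0.3,13.7,-0.1,0,0,0,0.4,0.3,13.7,-0.1,0,0,0,0,0.3,13.7,-0.1,0,0,0,-0.2,0.3,13.7,-0.1,0,0,0,-0.2,0.3,13.7,-0.1,0,0,0,-0.2,0.3,13.7,-0.1,0,0,0,-0.2]}}

```text
time: 37.9
ee_pos: [0.6302, 0.1956, 0.0985]
tcp_rot: [-89.9, -0.2, -0.0]
wrist_force: [-0.1, -1.6, 7.3]
opening: 0.0595
```

{"fn": "arm_command", "kwargs": {"rows": [0,-3,0,0,0,0,-0.2,0,-7,0,0,0,0,-0.2,0,-11,0,0,0,0,-0.2,0,-14,0,0,0,0,-0.2,0,-14,0,0,0,0,-0.2]}}

```text
time: 38.32
ee_pos: [0.6305, 0.196, 0.2447]
tcp_rot: [-89.8, -0.7, -0.0]
wrist_force: [0.8, 0.3, -0.8]
opening: 0.0596
```

```bash
python3 -c "
from h import *
go(.456,-.145,.23,0)
c=imaging.camera('side');save(c,'ai_s.png',(170,110,330,290),4)
"
```

```text
t 38.32 pos [0.6305 0.196  0.2447] rot [-89.8  -0.7  -0. ] q [ 17.3  19.2  20.1  90.2   0.  107.3] F [ 0.8  0.3 -0.8] op 0.0596
rows: [-17.46   1.15 -34.11] [-0.2 -0.   0.7] n~ 10
```

View pics/ai_s.png

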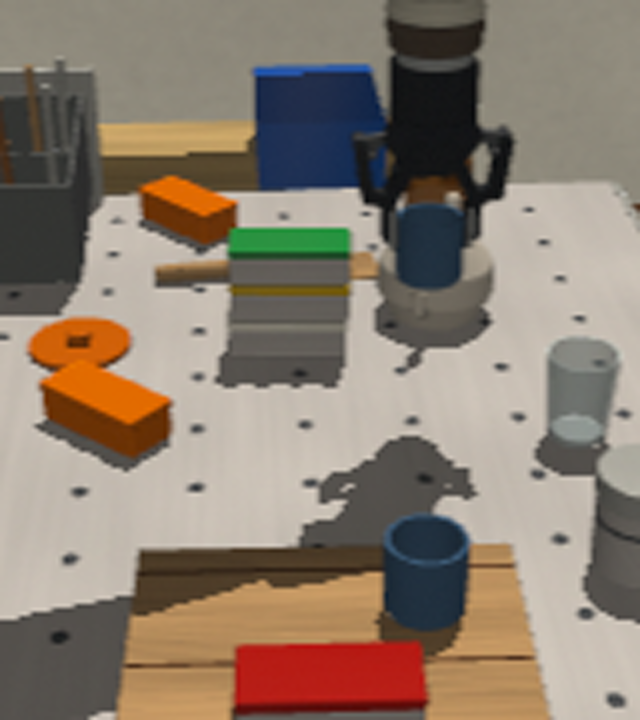

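{"fn": "arm_command", "kwargs": {"rows": [-17.4,0.5,-34.2,0,0,0.5,-0.2,-17.4,0.5,-34.2,0,0,0.5,-0.2,-17.4,0.5,-34.2,0,0,0.5,-0.2,-17.4,0.5,-34.2,0,0,0.5,-0.2,-17.4,0.5,-34.2,0,0,0.5,-0.2,-17.4,0.5,-34.2,0,0,0.5,-0.2,-17.4,0.5,-34.2,0,0,0.5,-0.2,-17.4,0.5,-34.2,0,0,0.5,-0.2,-17.4,0.5,-34.2,0,0,0.5,-0.2,-17.4,0.5,-34.2,0,0,0.5,-0.2,-17.4,0.5,-34.2,0,0,0.5,-0.2,-17.4,0.5,-34.2,0,0,0.5,-0.2]}}

```text
time: 39.37
ee_pos: [0.4546, -0.1467, 0.2299]
tcp_rot: [-90.0, 0.5, -0.1]
wrist_force: [0.3, -0.0, -1.5]
opening: 0.0598
```

```bash
python3 -c "
from h import *
go(.456,-.145,.16,0)
c=imaging.camera('side');save(c,'aj_s.png',(170,110,330,290),4)
"
```

```text
t 39.37 pos [ 0.4546 -0.1467  0.2299] rot [-90.    0.5  -0.1] q [-17.8  -5.4  -8.4  87.4  -0.1  72.3] F [ 0.3 -0.  -1.5] op 0.0598
rows: [0.21 6.99 0.17] [-0.  -0.1 -0.5] n~ 2
```

View pics/aj_s.png

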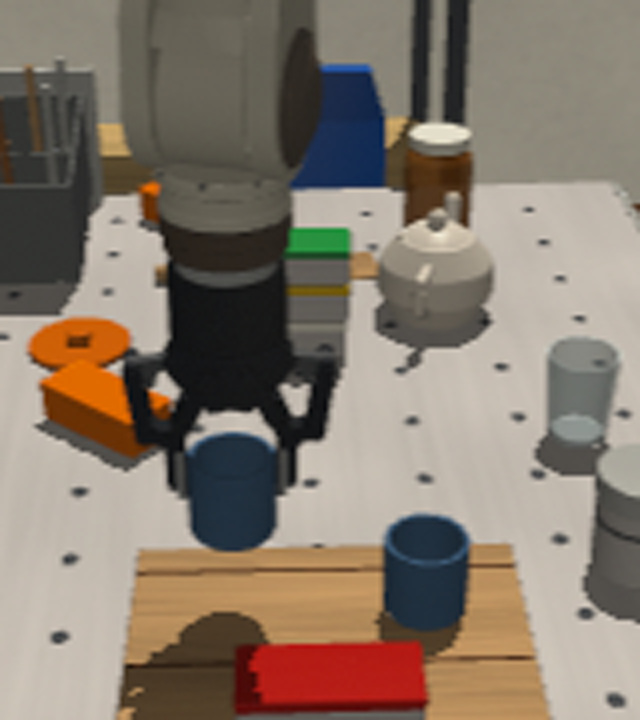

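{"fn": "arm_command", "kwargs": {"rows": [0.1,3,0.1,0,0,-0.3,-0.2,0.1,5.5,0.1,0,0,-0.3,-0.2,0.1,6.4,0.1,0,0,-0.3,-0.2,0.1,6.9,0.1,0,0,-0.3,-0.2,0.1,6.9,0.1,0,0,-0.3,-0.2]}}

```text
time: 39.83
ee_pos: [0.4553, -0.1446, 0.1607]
tcp_rot: [-90.0, 0.3, 0.1]
wrist_force: [0.8, -0.1, -1.4]
opening: 0.0598
```

{"fn": "arm_command", "kwargs": {"rows": [0,0.2,0,0,0,0,-0.2,0,0.3,0,0,0,0,-0.2,0,0.3,0,0,0,0,0,0,0.3,0,0,0,0,0.4,0,0.3,0,0,0,0,1,0,0.3,0,0,0,0,1,0,0.3,0,0,0,0,1,0,-3,0,0,0,0,1,0,-7,0,0,0,0,1,0,-11,0,0,0,0,1]}}

```text
time: 40.67
ee_pos: [0.455, -0.1453, 0.2723]
tcp_rot: [-90.0, 0.3, -0.0]
wrist_force: [0.6, -0.4, 0.4]
opening: 0.0855
```

```bash
python3 -c "
from h import *
go(.30,-.1,.33,0)
c=imaging.camera('side');save(c,'ak_s.png',(170,110,330,290),4)
"
```

```text
t 40.67 pos [ 0.455  -0.1453  0.2723] rot [-90.    0.3  -0. ] q [-17.7  -5.2  -3.6  91.9  -0.1  72.3] F [ 0.6 -0.4  0.4] op 0.0855
rows: [-15.53  -5.69   4.52] [-0.  -0.  -0.3] n~ 5
```

View pics/ak_s.png

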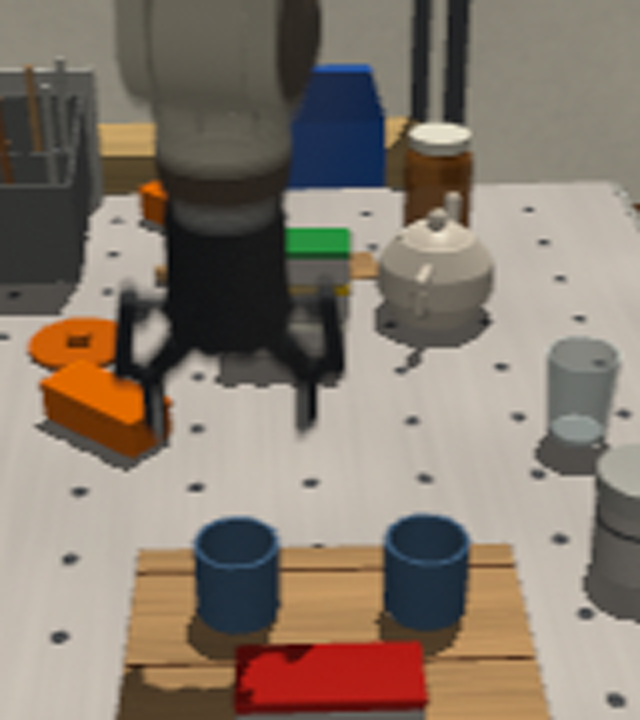

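Both cups stand on the deck. Withdraw the arm and check everything.

{"fn": "arm_command", "kwargs": {"rows": [-4,-5.5,1,0,0,0,1,-8,-5.5,2,0,0,0,1,-12,-5.5,2,0,0,0,1,-15,-5.5,2,0,0,0,1,-15,-5.5,-4,0,0,0,1,-15,-5.5,-8,0,0,0,1,-15,-5.5,-12,0,0,0,1,-15,-5.5,-16,0,0,0,1,-15,-5.5,-20,0,0,0,1,-15,-5.5,-20,0,0,0,1]}}

```text
time: 41.55
ee_pos: [0.3052, -0.3497, 0.3259]
tcp_rot: [-90.0, 0.2, -0.2]
wrist_force: [0.2, 0.3, 0.2]
opening: 0.0855
```

```bash
python3 -c "
from h import *
c,S=plane('side');save(c,'al_s.png',(150,130,350,330),3)
c,W=plane('top');save(c,'al_t.png')
lid('green',.11,.13,(.42,.6,.26,.42),c=c)
lid('red',.09,.11,(.4,.65,-.33,-.15),c=c)
lid('any',.108,.125,(.40,.51,-.2,-.09),c=c);lid('any',.108,.125,(.53,.65,-.2,-.09),c=c)
a=imaging.camera('wrist')
print(sensors.get_obs()['time'], sensors.get_obs()['ee_pos'])
"
```

```text
side deck slope [0.0002 0.0004 0.059 ] 3112
top deck slope [0.0003 0.0022 0.06  ] 3247
green 621 mean [0.5131 0.3393 0.1193] rect ((0.5130171775817871, 0.3392738997936249), (0.051546625792980194, 0.11354127526283264), 86.3005142211914)
red 708 mean [ 0.5118 -0.2566  0.0993] rect ((0.5106121897697449, -0.2580203115940094), (0.05869441479444504, 0.11914011836051941), 89.04006958007812)
any 100 mean [ 0.4542 -0.1436  0.116 ] rect ((0.45423030853271484, -0.1422739028930664), (0.05866553634405136, 0.05808766931295395), 44.520477294921875)
any 104 mean [ 0.5859 -0.1481  0.1162] rect ((0.5862351655960083, -0.14825862646102905), (0.05811389535665512, 0.05917351692914963), 45.28541564941406)
41.7 [ 0.30546289 -0.34591836  0.32644869]
```

View pics/al_s.png

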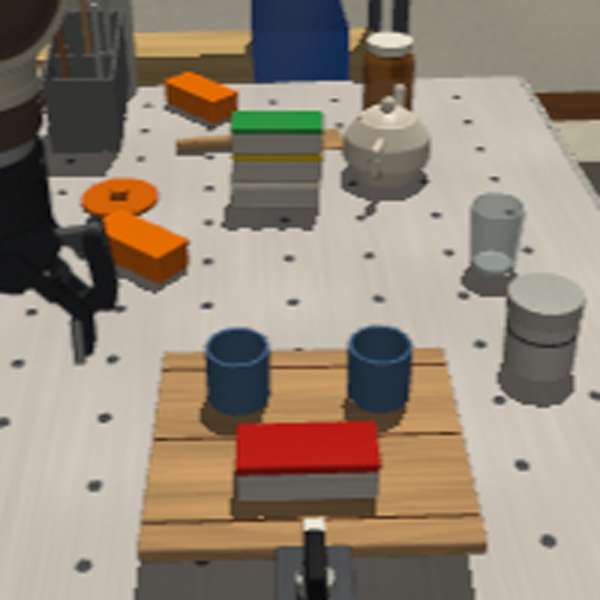

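View pics/al_t.png

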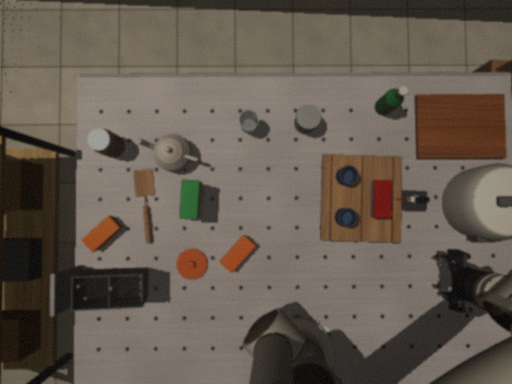

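```bash
python3 -c "
from h import *
print(bot.job_done())"
```

```text
the job is handed in; nothing more can be done
None
```

The job is done and handed in at about 42 s of robot time.

**What I did**
- I turned the wing screw about 119° clockwise on the empty deck until the deck was level.
- I set the green and yellow tins aside and put the red tin on the deck.
- I put yellow and then green back on the white tin. There was no black tin.
- I stood both blue cups on the deck. I found only two.

**Last checks**
- **Deck:** it leans at most 0.002 rad, and the white wing end points at the red mark.
- **Red tin:** it lies flat, about 54 mm from the deck centre towards the wing screw.
- **Cups:** they are upright, about 65 mm to either side of the deck's centre line and about 60 mm from its centre towards the stack.
- **Stack:** each tin is within about 4 mm of the one below, and all are aligned to about 1°.
- **Bystanders:** they look unmoved in the pictures.

No check failed. Two placings pressed harder than I intended: about 8 N setting the red tin on the deck, and 15 N setting green on yellow. The checks afterwards showed no shift from either.

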